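# Lock the spindle adjuster with fork and locknut

### The arm

A 7-joint arm with a two-finger parallel gripper is mounted at the origin on the work surface. World frame = base frame: x ahead of the robot, y to its left, z up, the work surface at z = 0. Lengths are in m, angles in rad, forces in N, time in s.
With the tool pointing down it reaches from about 0.425 to 0.875 m from the base axis. Payload 4.7 kg.
Tool frame: the origin (TCP) lies at the very end of the fingers, on their centre line; the grasp point (between the pads) lies 19 mm behind it; z points along the fingers, y is the direction in which the jaws open and shut (so a half turn about z gives the same grasp; the last joint's range is limited). The gripper opens to 87 mm and grips with 3 to 60 N. Pads are 19 mm wide; open, the fingers measure 117 mm over their backs; the gripper's body (75 mm by 190 mm) begins 51 mm behind the grasp point.
Start: joints at [1.13, 0.321, -0.07, 1.45, 0.023, 1.371, -0.057], TCP at [0.286, -0.584, 0.223] pointing down, gripper open.
Joint ranges: [-2.86, 2.86], [-0.3, 2.09], [-1.38, 1.24], [0.06, 2.45], [-1.56, 4.7], [0.09, 2.05], [-2.69, 2.69]. Speed limits (rad/s): [2.57, 2.57, 3.14, 3.14, 3.14, 3.14, 3.14].

### API

Orientations are given as a rotation vector (axis times angle).
In Python, from bench import ctrl, get_image, camera_info gives the robot as it stands.
- The arm moves only by the tool carry_out, never from a script. Its argument "commands" is a list of rows, each an object of numbers: "tx", "ty", "tz": the shift along the tool's x, y, z in m; "rx", "ry", "rz": the turn, a rotation vector about the tool's x, y, z in rad; "jaw": the opening, from 0 (shut) to 1 (fully open). In form: [{"tx": .., "ty": .., "tz": .., "rx": .., "ry": .., "rz": .., "jaw": ..}, ...]. A call has 1 to 12 rows; each row is the pose to reach, as a shift and turn from the pose commanded when the call began, along the tool's axes at that moment; what a row does not reach only later rows make up. A row lasts 1/8 s, in which the tool goes at most 62.5 mm and 10.7 degrees, less where a joint would pass 70% of its speed; a pose out of reach is approached as far as the arm can. A call with a gripper value outside its range is refused whole. The fingers move at their own pace and stop on an object; "grip_force" is the grip in N (left out, the last holds). Time passes only in rows, so rows that repeat a pose let the fingers close. It gives the time, the measured TCP pose, the force and the opening at its end, in the units of the state.
- ctrl.get_state(): the state, without advancing time (a new reading comes with each control period).
- get_image(name): name is "side" or "top" or "wrist"; returns the picture (400x640x3 uint8, red, green, blue); there is no depth.
- camera_info(name): a dict with "intrinsics" (3x3 intrinsics, pixels), "R" (3x3) and "t" (3): a world point X has camera coordinates R X + t. Camera axes: x right, y down, z forward; pixel columns grow to the right and rows downward; lengths in m; the calibration is good to about 2 mm. The wrist camera is an equidistant fisheye: a pixel r from the principal point sees the ray r / f radians off the axis. A picture is of the moment at which its call begins: read the wrist's pose just before it. camera_info takes no time and is no camera call; for the wrist camera it gives the pose at the moment of the call.
- ctrl.close_job(): hands the job in, once; it reports no verdict.
The state is a dict: "time": time; "joint_positions": joint angles; "qd": joint speeds; "joint_torque": joint torques, N m; "position": TCP position; "tool_rot": TCP orientation; "ft_force": force on the tool from outside, world axes, zero at the start; "torque": the same for the moment, N m; "grip_width": opening from 0.0 (shut) to 1.0 (fully open).
Only numpy, scipy, OpenCV 4.12 (cv2) and the standard library are available. Lean on these libraries where they do the work, as an engineer would, in place of code of your own. Each camera call takes 0.05 s, during which the arm holds its last target.

### The job

Lock the adjuster on the sloping console: lay the loose aluminium holding fork on the spindle head so that its jaws straddle the two flats and its handle lies down in the saddle, then swing the locknut's arm clockwise (as you look onto the face) until it comes up hard. The spindle must not be dragged round with the nut, so the fork has to hold it the whole time and stays on at the end; let go of everything. Do not press the red mushroom button, and leave the other parts on the bench alone.

Things in the scene. Friction and masses are not known exactly. Their poses are not given: they have to be found in the camera images.
- fork_grip (a point): Grip centre of the loose aluminium holding fork (0.26 kg), 17 mm above its underside. Flat two-jaw spanner, 198 mm long, 18 mm thick, first lying on the bench. Its x runs from the jaws along the handle, z out of its top. The grip is a rib 50 mm long (x), 16 mm wide (y), up to 34 mm above the underside, on a handle 18 mm wide and high; pinch across y. In place it has free space around it.
- fork_mouth (a point): Midway between the fork's jaws, 9 mm above the underside, 83 mm from the grip centre along the fork's -x; axes as fork_grip. The gap between the jaws is 29 mm wide (y), open to -x; the jaws, 12 mm thick, start 30 mm before this point (-x); the closed throat lies 32 mm behind it (+x).
- fork_end (a point): Point inside the fork's handle, 9 mm above the underside, 140 mm from fork_mouth along +x (57 mm beyond the grip centre); this part goes into the saddle. The handle ends 28 mm further on.
- spindle_seat (a point): Where fork_mouth goes: on the spindle axis, 41 mm out from the face, which slopes 30 deg and faces the robot. z: spindle axis, out of the face; x: up the slope along the flats; turns with the spindle. Steel head 60 (x) x 26 mm (y), from a round shoulder (radius 34), the fork's rest, 9 mm below this point to 13 mm above it, then tapered to 26 mm above.
- saddle_seat (a point): Where fork_end goes: in the steel saddle fixed to the sloping face, 140 mm up the slope from the spindle axis. Axes fixed: x up the slope, y across, z square out of the face. A U with its floor 9 mm below this point, 30 mm long (x), and two cheeks 24 mm apart (y) that flare outward from 9 mm above this point and end about 25 mm above it.
- spindle (a joint): Turn of the adjusting spindle from its setting, rad, clockwise positive as you look onto the face; starts at 0. It turns with 0.15 N m, less than the nut's drag, so unheld it goes round with the nut. The setting is lost when it has turned more than 0.2. The seated fork leaves it about 0.1 of play.
- locknut (a joint): Turn of the steel locknut relative to the spindle, rad: 0 loosest, 1.5 fully tight at a hard stop; growing is clockwise as you look onto the face. Starts between 0 and 0.35, takes about 0.5 N m (5 to 6 N at the arm's post), stays where it is left.
- nut_post (a point): On the black round post at the end of the locknut's arm: 95 mm from the spindle axis, 50 mm out from the face. Post 20 mm thick, square to the face, 20 to 80 mm out from it; the flat arm lies 8 to 20 mm out. Seen from the axis, at locknut 0 it points 43 deg from straight down the slope to the -y side, at 1.5 43 deg to the +y side: it swings past the robot-facing side.
- stop_button (a joint): Red mushroom button (36 mm across) on the sloping face, 100 mm up the slope from the spindle axis and 115 mm to its -y side; press in m, 0 out, 0.006 fully in. Do not press.
- sensor: Bystander: black plastic motion sensor standing upright, 52 mm thick, 110 mm high; origin at the centre of its underside.
- pinion: Bystander: brass pinion shaft, 130 mm long, lying along its x axis on two wooden strips, 42 mm high; origin at the centre of its underside.
- weight: Bystander: dented aluminium calibration weight, 56 mm thick, 78 mm high with a knob; origin at the centre of its underside.
- bushing: Bystander: blue nylon bushing, ring 60 mm outside, 40 mm high; origin at the centre of its underside.
Not all that is in view belongs to the job. Of the things like the part that bears fork_grip, leave any that is blue or purple; of the rest the larger one is meant.

How it is judged:
On the way, in this order (a step that is already met when the one before it is completed fails the run):
1. the fork lies on the spindle head with its handle in the saddle (x of fork_mouth in the frame of spindle_seat between -0.006 and 0.014 m and y of fork_mouth in the frame of spindle_seat between -0.005 and 0.005 m and z of fork_mouth in the frame of spindle_seat between -0.004 and 0.004 m and y of fork_end in the frame of saddle_seat between -0.006 and 0.006 m and z of fork_end in the frame of saddle_seat between -0.005 and 0.005 m), for 0.2 s.
2. the locknut is turned fully tight while the fork holds the spindle (all of step 1 and value of joint locknut above 1.4 rad), for 0.2 s.
At the end, for the whole second after the job is handed in: Locknut above 1.40 rad (stop at 1.5); fork at rest on the head: mouth within 5 mm across, 4 mm in height, -6 to +14 mm along the flats of its seat, handle in the saddle within 6 mm across and 5 mm in height; spindle within 0.2 rad of its setting (all of step 2 and value of joint spindle between -0.2 and 0.2 rad and linear speed of fork below 0.02 m/s); the robot touches nothing.
It fails at once if the spindle is turned more than 0.2 rad from its setting (value of joint spindle above 0.2 rad or value of joint spindle below -0.2 rad).
It fails at once if the red button is pressed (value of joint stop_button above 0.003 m).
It fails at once if another part on the bench is shoved (30 mm) or knocked over (distance of any of sensor, pinion, weight, bushing from where it was at the start of the episode above 0.03 m or angle between any of sensor, pinion, weight, bushing's own z axis and vertical above 0.5 rad).
It also fails if it takes over 64 s, if anything falls off the work surface, if the arm or the gripper's body presses on something with over 40 N, if the wrist force passes 120 N, or if a joint passes its speed limit or range.

## Working session

There is one attempt and no reset: what is moved stays moved. The work goes in short steps, Python scripts to look and compute and a tool call to move; the robot and the scene stay as the last step left them, time stands still between calls to the robot, and variables do not carry over. Pictures are saved under pics/ and viewed, and the job is handed in when it is done.

Besides the shell and the picture viewer there is one more tool, called after ">>>" as name([rows], argument=value, ...), one row to a line, values as JSON. carry_out: Moves the arm, as the interface text tells. Its arguments: {"type":"object","properties":{"commands":{"type":"array"},"grip_force":{"type":"number"}},"required":["commands"]}

```bash
ls; mkdir -p pics; python3 - <<'E'
from bench import ctrl,get_image,camera_info
import cv2,json
s=ctrl.get_state();print(s)
for n in ["side","top","wrist"]:
    ci=camera_info(n);print(n,ci)
    im=get_image(n);cv2.imwrite(f"pics/{n}0.png",im[:,:,::-1])
E
```

```text
pics
{'time': 0.0, 'joint_positions': array([ 1.13009847,  0.32181668, -0.07006075,  1.45172261,  0.02263869,
        1.37078747, -0.05688144]), 'qd': array([-0.00083497,  0.00060146, -0.0004891 ,  0.00154936,  0.00046139,
       -0.00061144, -0.0008443 ]), 'joint_torque': array([ 4.76401544e-05, -4.91294682e+01, -4.03829115e-01, -3.12526989e+01,
       -6.36654929e-02,  4.36449295e-02,  1.87389969e-04]), 'position': array([ 0.28520954, -0.58344806,  0.22144155]), 'tool_rot': array([-3.05889153e+00, -7.07888287e-01,  9.10728936e-04]), 'ft_force': array([-0.35930817, -0.19621683, -0.31454136]), 'torque': array([-0.03695256, -0.01253292,  0.00509075]), 'grip_width': 1.0007826551383594}
side {'intrinsics': array([[452.79538341,   0.        , 314.40959236],
       [  0.        , 452.79538341, 200.99328349],
       [  0.        ,   0.        ,   1.        ]]), 'R': array([[ 0.94347951, -0.3313495 ,  0.00734381],
       [-0.23046133, -0.67181407, -0.70395556],
       [ 0.238189  ,  0.66247518, -0.71020605]]), 't': array([-0.50693633,  0.18903192,  1.49997121])}
top {'intrinsics': array([[433.30464284,   0.        , 317.18423684],
       [  0.        , 433.30464284, 193.71158988],
       [  0.        ,   0.        ,   1.        ]]), 'R': array([[-0.02880257, -0.99950655,  0.01253261],
       [-0.99789844,  0.02802366, -0.05842412],
       [ 0.05804408, -0.01418903, -0.99821318]]), 't': array([-0.05554886,  0.5041647 ,  1.5353151 ])}
wrist {'intrinsics': array([[309.70691629,   0.        , 319.88703138],
       [  0.        , 309.70691629, 204.70805665],
       [  0.        ,   0.        ,   1.        ]]), 'R': array([[ 4.39084928e-01, -8.98445552e-01, -1.30797727e-04],
       [-8.68617443e-01, -4.24544639e-01,  2.55471306e-01],
       [-2.29582588e-01, -1.12059987e-01, -9.66816629e-01]]), 't': array([-0.65015227, -0.03095885,  0.3890757 ])}
```

View pics/side0.png

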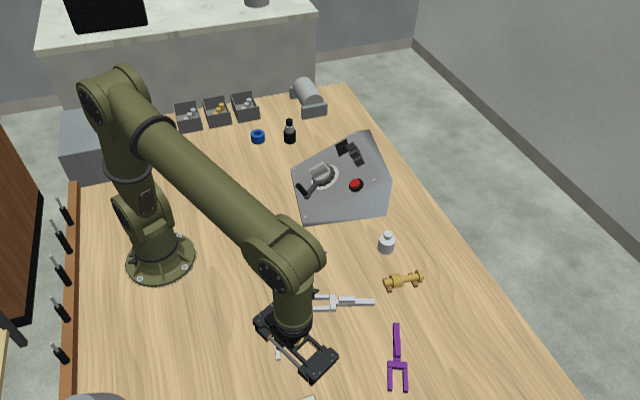

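View pics/top0.png

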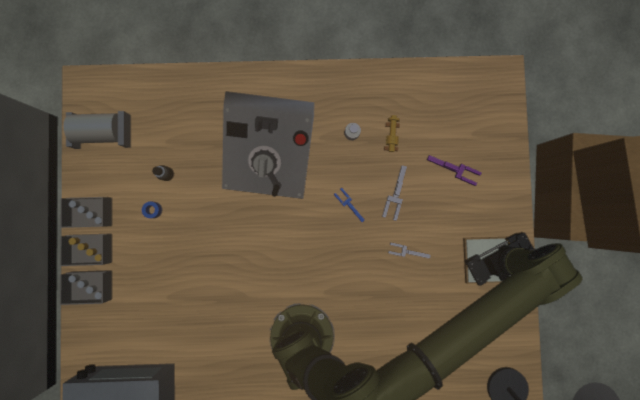

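View pics/wrist0.png

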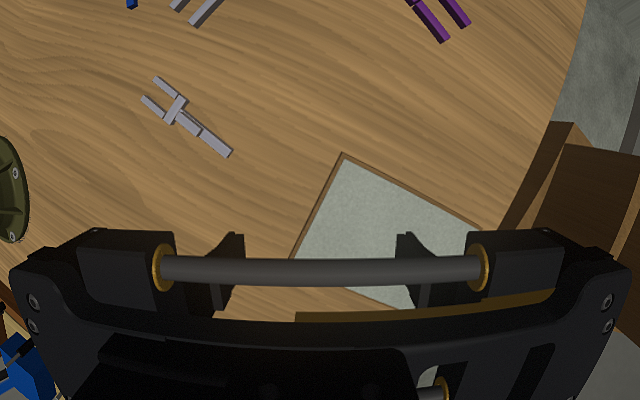

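Fork candidates in the top view: grey at (396,192), a smaller grey one at (410,252), blue at (350,204) and purple at (455,170). The large grey one fits, because it is aluminium-coloured and the larger of the two that remain. I'll check with an enlarged crop.

```bash
python3 - <<'E'
import cv2
im=cv2.imread("pics/top0.png")
cv2.imwrite("pics/top_fork.png",cv2.resize(im[150:275,320:490],None,fx=4.5,fy=4.5,interpolation=cv2.INTER_CUBIC))
cv2.imwrite("pics/top_con.png",cv2.resize(im[85:205,210:325],None,fx=5,fy=5,interpolation=cv2.INTER_CUBIC))
im=cv2.imread("pics/side0.png")
cv2.imwrite("pics/side_con.png",cv2.resize(im[120:230,285:400],None,fx=5,fy=5,interpolation=cv2.INTER_CUBIC))
E
```

```text
(no output)
```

View pics/top_fork.png

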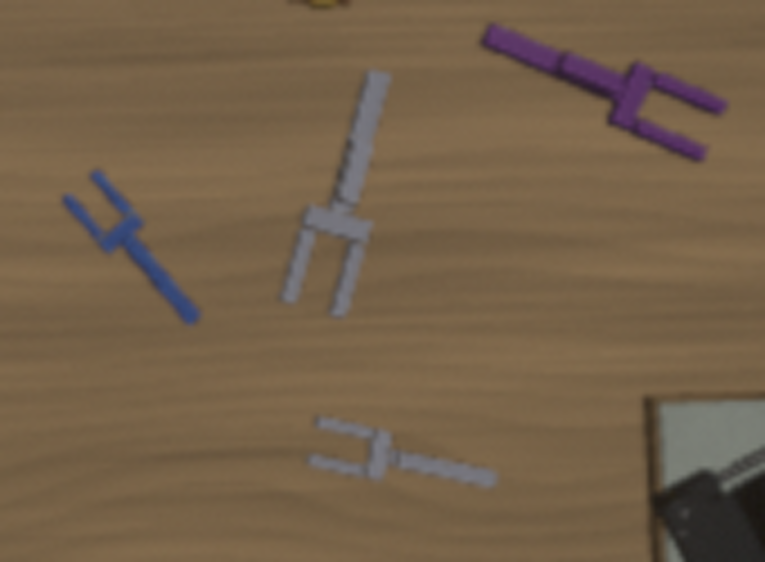

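View pics/top_con.png

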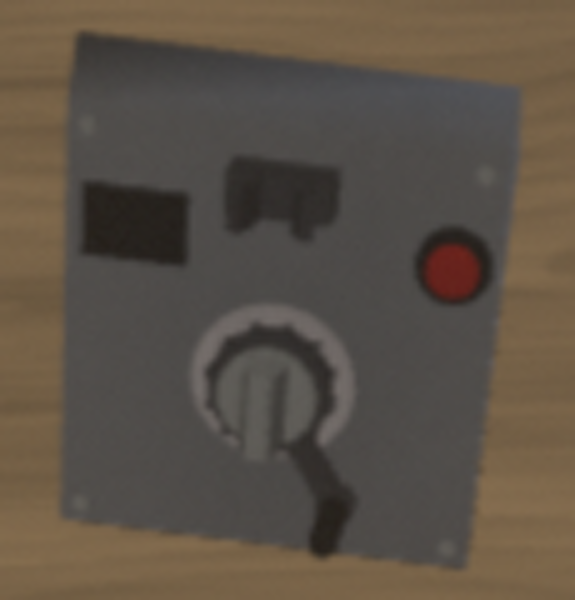

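View pics/side_con.png

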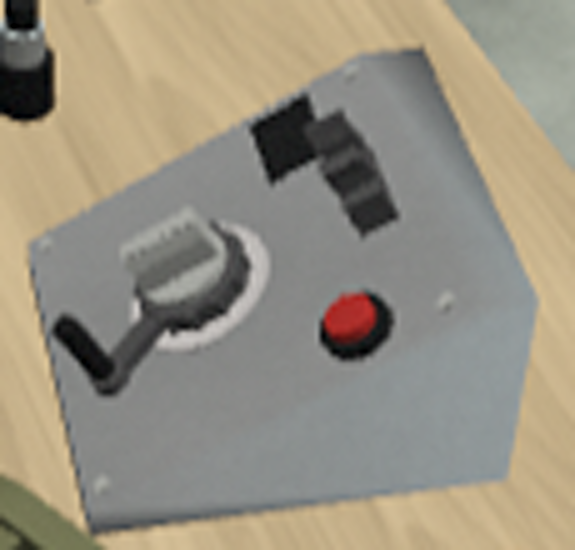

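The crop confirms it. The grey fork at top (396,192) is about 198 mm long, clearly larger than the grey one at (410,252). Next I'll measure the fork and the console.

```bash
cat > h.py <<'E'
import numpy as np,cv2
from scipy.spatial.transform import Rotation as Ro
def ray(ci,uv):
    K=ci["intrinsics"];p=np.array([(uv[0]-K[0,2])/K[0,0],(uv[1]-K[1,2])/K[1,1]])
    if ci.get("fish"):
        th=np.linalg.norm(p);d=np.r_[p/th*np.sin(th),np.cos(th)]
    else: d=np.r_[p,1]
    R=ci["R"];return -R.T@ci["t"],R.T@d/np.linalg.norm(d)
def onz(ci,uv,z):
    o,d=ray(ci,uv);return o+d*(z-o[2])/d[2]
def onplane(ci,uv,p0,n):
    o,d=ray(ci,uv);return o+d*((p0-o)@n)/(d@n)
def proj(ci,X):
    c=ci["R"]@X+ci["t"];K=ci["intrinsics"]
    if ci.get("fish"):
        r=np.hypot(c[0],c[1]);th=np.arctan2(r,c[2]);q=c[:2]/r*th
    else:q=c[:2]/c[2]
    return q*[K[0,0],K[1,1]]+K[:2,2]
def tri(l):
    A=np.zeros((3,3));b=np.zeros(3);P=[]
    for o,d in l:
        M=np.eye(3)-np.outer(d,d);A+=M;b+=M@o
    X=np.linalg.solve(A,b);return X,max(np.linalg.norm((np.eye(3)-np.outer(d,d))@(X-o)) for o,d in l)
def delta(s,p,R):
    R0=Ro.from_rotvec(s["tool_rot"]).as_matrix()
    return np.round(R0.T@(p-s["position"]),4),np.round(Ro.from_matrix(R0.T@R).as_rotvec(),4)
def cam(n):
    from bench import camera_info
    c=camera_info(n);c["fish"]=n=="wrist";return c
E
python3 - <<'E'
from h import *
im=cv2.imread("pics/top0.png");T=cam("top");S=cam("side")
hsv=cv2.cvtColor(im,cv2.COLOR_BGR2HSV)
m=np.zeros(im.shape[:2],np.uint8);m[160:225,378:412]=((hsv[160:225,378:412,1]<60)*255)
n,l,st,ce=cv2.connectedComponentsWithStats(m)
k=1+np.argmax(st[1:,4]);print(st[k],ce[k])
ys,xs=np.where(l==k)
P=np.array([onz(T,(x,y),.018)[:2] for x,y in zip(xs,ys)])
r=cv2.minAreaRect(P.astype(np.float32)*1000);print(r)
c=P.mean(0);
f=cv2.fitLine(P.astype(np.float32),cv2.DIST_L2,0,.01,.01).ravel();print(f,np.degrees(np.arctan2(f[1],f[0])))
a=f[:2]*np.sign(f[0]);t=(P-c)@a;print(t.min(),t.max(),"ends",c+a*t.min(),c+a*t.max())
A=lambda u,v:(210+u/5-.4,85+v/5-.4);B=lambda u,v:(285+u/5-.4,120+v/5-.4)
pts={"UL":((87,125),(350,72)),"UR":((485,175),(445,302)),"LL":((80,502),(45,243)),"LR":((447,548),(100,485)),"btn":((452,270),(351,320))}
X={}
for k,(a_,b_) in pts.items():
    X[k],e=tri([ray(T,A(*a_)),ray(S,B(*b_))]);print(k,X[k].round(4),round(e,4))
for u,v in(("UL","UR"),("LL","LR"),("LL","UL"),("LR","UR")):
    d=X[v]-X[u];print(u,v,np.linalg.norm(d).round(4),np.degrees(np.arctan2(d[1],d[0])).round(2),np.degrees(np.arcsin(d[2]/np.linalg.norm(d))).round(2))
E
```

```text
[382 165  25  56 422] [395.7464455  194.64454976]
((501.063720703125, -354.0293273925781), (55.36750030517578, 199.0031280517578), 71.89583587646484)
[ 0.9508735  -0.30957967  0.4910855  -0.350852  ] -18.033901
-0.08905297749113629 0.10997801490491287 ends [ 0.40640739 -0.32328302] [ 0.59566068 -0.38489897]
UL [0.7749 0.2183 0.1664] 0.0012
UR [ 0.7352 -0.0398  0.1669] 0.0011
LL [0.5405 0.2531 0.0326] 0.0008
LR [ 0.5002 -0.0049  0.0316] 0.0014
btn [ 0.6774 -0.0164  0.1469] 0.0008
UL UR 0.2612 -98.74 0.12
LL LR 0.2612 -98.87 -0.2
LL UL 0.2722 -8.44 29.45
LR UR 0.2734 -8.45 29.65
```

```bash
cat >> h.py <<'E'
yaw=np.radians(-8.63)
RC=np.column_stack([[np.cos(yaw)*np.cos(np.pi/6),np.sin(yaw)*np.cos(np.pi/6),.5],[-np.sin(yaw),np.cos(yaw),0],[-.5*np.cos(yaw),-.5*np.sin(yaw),np.cos(np.pi/6)]])
RT=RC@np.diag([1,-1,-1.])  # tool: x=ux,y=-uy,z=-n
E
python3 - <<'E'
from h import *
from bench import ctrl
UL=np.array([.7749,.2183,.1664]);UR=np.array([.7352,-.0398,.1669]);LL=np.array([.5405,.2531,.0326]);LR=np.array([.5002,-.0049,.0316]);b=np.array([.6774,-.0164,.1469])
C=(UL+UR+LL+LR)/4
print("screws in C",[(RC.T@(p-C)).round(4) for p in (UL,UR,LL,LR,b)])
lb=RC.T@(b-C);ax=C+RC@np.array([lb[0]-.1,lb[1]+.115,0]);print("axis foot",ax)
s=ctrl.get_state();W=cam("wrist");Rt=Ro.from_rotvec(s["tool_rot"]).as_matrix()
oc=Rt.T@(-W["R"].T@W["t"]-s["position"]);Rct=W["R"]@Rt;print("cam in tool",oc.round(4));print(Rct.round(3))
seat=ax+RC[:,2]*.041
for d in (.12,.16,.2,.25):
  p=seat+RC@np.array([.04,0,d]);W2=dict(W);W2["R"]=Rct@RT.T;W2["t"]=-W2["R"]@(p+RT@oc)
  print(d,p.round(3),delta(s,p,RT),[proj(W2,seat+RC@np.array(v)).round() for v in ([0,0,0],[.14,0,0],[-.09,.05,0])])
E
```

```text
screws in C [array([ 0.1365,  0.1309, -0.0014]), array([ 0.1363, -0.1302, -0.0007]), array([-0.1356,  0.1302,  0.0012]), array([-0.1371, -0.1309,  0.0009]), array([ 0.0737, -0.1157,  0.0123])]
axis foot [0.61511381 0.10937021 0.086249  ]
cam in tool [ 0.0693  0.0004 -0.1624]
[[-0.     1.    -0.002]
 [-0.967 -0.001 -0.255]
 [-0.255  0.001  0.967]]
0.12 [0.57  0.116 0.246] (array([ 0.563 , -0.5037, -0.0232]), array([-0.1598,  0.5078,  0.591 ])) [array([319., 239.]), array([319.,  91.]), array([274., 314.])]
0.16 [0.55  0.119 0.28 ] (array([ 0.5465, -0.5152, -0.0578]), array([-0.1598,  0.5078,  0.591 ])) [array([319., 226.]), array([319.,  95.]), array([278., 296.])]
0.2 [0.53  0.122 0.315] (array([ 0.5301, -0.5266, -0.0925]), array([-0.1598,  0.5078,  0.591 ])) [array([319., 215.]), array([319.,  99.]), array([282., 280.])]
0.25 [0.506 0.126 0.358] (array([ 0.5095, -0.5409, -0.1358]), array([-0.1598,  0.5078,  0.591 ])) [array([319., 205.]), array([319., 102.]), array([285., 264.])]
```

```bash
cat >> h.py <<'E'
AX=np.array([.61511,.10937,.08625]); SEAT=AX+RC[:,2]*.041
E
python3 - <<'E'
from h import *
from bench import ctrl
s=ctrl.get_state();p=SEAT+RC@np.array([-.03,0,.18]);print(p,delta(s,p,RT))
E
```

```text
[0.48017448 0.12984935 0.26264161] (array([ 0.4884, -0.5553, -0.0401]), array([-0.1598,  0.5078,  0.591 ]))
```

>>> carry_out([
  {"tx": 0.05, "ty": -0.06, "tz": -0.1},
  {"tx": 0.488, "ty": -0.555, "tz": -0.06, "rx": -0.16, "ry": 0.508, "rz": 0.591},
  {"tx": 0.488, "ty": -0.555, "tz": -0.06, "rx": -0.16, "ry": 0.508, "rz": 0.591},
  {"tx": 0.488, "ty": -0.555, "tz": -0.04, "rx": -0.16, "ry": 0.508, "rz": 0.591},
  {"tx": 0.488, "ty": -0.555, "tz": -0.04, "rx": -0.16, "ry": 0.508, "rz": 0.591},
  {"tx": 0.488, "ty": -0.555, "tz": -0.04, "rx": -0.16, "ry": 0.508, "rz": 0.591},
  {"tx": 0.488, "ty": -0.555, "tz": -0.04, "rx": -0.16, "ry": 0.508, "rz": 0.591},
  {"tx": 0.488, "ty": -0.555, "tz": -0.04, "rx": -0.16, "ry": 0.508, "rz": 0.591},
  {"tx": 0.488, "ty": -0.555, "tz": -0.04, "rx": -0.16, "ry": 0.508, "rz": 0.591},
  {"tx": 0.488, "ty": -0.555, "tz": -0.04, "rx": -0.16, "ry": 0.508, "rz": 0.591},
  {"tx": 0.488, "ty": -0.555, "tz": -0.04, "rx": -0.16, "ry": 0.508, "rz": 0.591},
  {"tx": 0.488, "ty": -0.555, "tz": -0.04, "rx": -0.16, "ry": 0.508, "rz": 0.591},
])

```text
invalid input
```

```bash
python3 - <<'E'
from h import *
from bench import ctrl,get_image
import pickle
s=ctrl.get_state();print(s["position"],delta(s,SEAT+RC@np.array([-.03,0,.18]),RT),s["joint_positions"].round(2))
W=cam("wrist");im=get_image("wrist")[:,:,::-1];cv2.imwrite("pics/w1.png",im);pickle.dump((s,W),open("w1.pkl","wb"))
cv2.imwrite("pics/w1c.png",cv2.resize(im[40:310,180:460],None,fx=2.2,fy=2.2,interpolation=cv2.INTER_CUBIC))
for v in ([0,0,0],[.14,0,0],[0,0,.026]): print(proj(W,SEAT+RC@np.array(v)).round(1))
E
```

```text
[ 0.28532402 -0.58356712  0.2217567 ] (array([ 0.4884, -0.5553, -0.0401]), array([-0.1598,  0.5078,  0.591 ])) [ 1.13  0.32 -0.07  1.45  0.02  1.37 -0.06]
[  33.8 -124.7]
[  59.7 -192.4]
[  21.8 -123.8]
```

View pics/w1c.png

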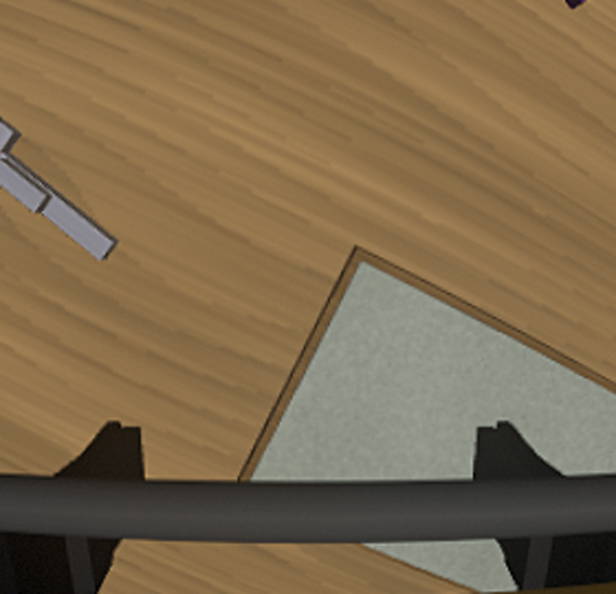

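The arm did not move because the call was refused, so the picture shows only the bench. I'll give all seven values in every row.

>>> carry_out([
  {"tx": 0.05, "ty": -0.06, "tz": -0.1, "rx": 0, "ry": 0, "rz": 0, "jaw": 1},
  {"tx": 0.488, "ty": -0.555, "tz": -0.06, "rx": -0.16, "ry": 0.508, "rz": 0.591, "jaw": 1},
  {"tx": 0.488, "ty": -0.555, "tz": -0.06, "rx": -0.16, "ry": 0.508, "rz": 0.591, "jaw": 1},
  {"tx": 0.488, "ty": -0.555, "tz": -0.04, "rx": -0.16, "ry": 0.508, "rz": 0.591, "jaw": 1},
  {"tx": 0.488, "ty": -0.555, "tz": -0.04, "rx": -0.16, "ry": 0.508, "rz": 0.591, "jaw": 1},
  {"tx": 0.488, "ty": -0.555, "tz": -0.04, "rx": -0.16, "ry": 0.508, "rz": 0.591, "jaw": 1},
  {"tx": 0.488, "ty": -0.555, "tz": -0.04, "rx": -0.16, "ry": 0.508, "rz": 0.591, "jaw": 1},
  {"tx": 0.488, "ty": -0.555, "tz": -0.04, "rx": -0.16, "ry": 0.508, "rz": 0.591, "jaw": 1},
  {"tx": 0.488, "ty": -0.555, "tz": -0.04, "rx": -0.16, "ry": 0.508, "rz": 0.591, "jaw": 1},
  {"tx": 0.488, "ty": -0.555, "tz": -0.04, "rx": -0.16, "ry": 0.508, "rz": 0.591, "jaw": 1},
  {"tx": 0.488, "ty": -0.555, "tz": -0.04, "rx": -0.16, "ry": 0.508, "rz": 0.591, "jaw": 1},
  {"tx": 0.488, "ty": -0.555, "tz": -0.04, "rx": -0.16, "ry": 0.508, "rz": 0.591, "jaw": 1},
])

```text
time: 1.7
position: [0.5076, 0.0108, 0.173]
tool_rot: [2.99, -0.225, 0.777]
ft_force: [0.7, -0.4, -0.4]
grip_width: 0.999
```

```bash
python3 - <<'E'
from h import *
from bench import ctrl
s=ctrl.get_state();print(s["time"],s["position"],delta(s,SEAT+RC@np.array([-.03,0,.18]),RT),s["joint_positions"].round(2))
E
```

```text
1.7 [0.50757176 0.01081153 0.1729626 ] (array([ 0.0047, -0.113 , -0.1009]), array([0.0059, 0.0147, 0.0023])) [ 0.06 -0.3  -0.22  2.27  0.15  0.69 -1.98]
```

>>> carry_out([
  {"tx": 0.075, "ty": -0.113, "tz": -0.041, "rx": 0.006, "ry": 0.015, "rz": 0.002, "jaw": 1},
  {"tx": 0.075, "ty": -0.113, "tz": -0.041, "rx": 0.006, "ry": 0.015, "rz": 0.002, "jaw": 1},
  {"tx": 0.075, "ty": -0.113, "tz": -0.041, "rx": 0.006, "ry": 0.015, "rz": 0.002, "jaw": 1},
  {"tx": 0.075, "ty": -0.113, "tz": -0.041, "rx": 0.006, "ry": 0.015, "rz": 0.002, "jaw": 1},
  {"tx": 0.075, "ty": -0.113, "tz": -0.041, "rx": 0.006, "ry": 0.015, "rz": 0.002, "jaw": 1},
  {"tx": 0.075, "ty": -0.113, "tz": -0.041, "rx": 0.006, "ry": 0.015, "rz": 0.002, "jaw": 1},
])

```text
time: 2.45
position: [0.5692, 0.1126, 0.2433]
tool_rot: [2.988, -0.229, 0.799]
ft_force: [-0.6, 0.4, 1.0]
grip_width: 0.999
```

```bash
python3 - <<'E'
from h import *
from bench import ctrl,get_image
import pickle
s=ctrl.get_state();print(s["time"],s["position"],delta(s,SEAT+RC@np.array([.04,0,.12]),RT),s["joint_positions"].round(2))
W=cam("wrist");im=get_image("wrist")[:,:,::-1];cv2.imwrite("pics/w2.png",im);pickle.dump((s,W),open("w2.pkl","wb"))
cv2.imwrite("pics/w2c.png",cv2.resize(im[40:310,180:460],None,fx=2.2,fy=2.2,interpolation=cv2.INTER_CUBIC))
for v in ([0,0,0],[.14,0,0],[0,0,.026]): print(proj(W,SEAT+RC@np.array(v)).round(1))
E
```

```text
2.45 [0.56919844 0.11257447 0.24333748] (array([ 0.0012, -0.0037, -0.002 ]), array([ 0.0018,  0.0012, -0.0018])) [ 0.05 -0.17 -0.42  2.02  0.25  0.83 -2.23]
[315.  239.3]
[314.4  90.3]
[314.6 249.8]
```

View pics/w2c.png

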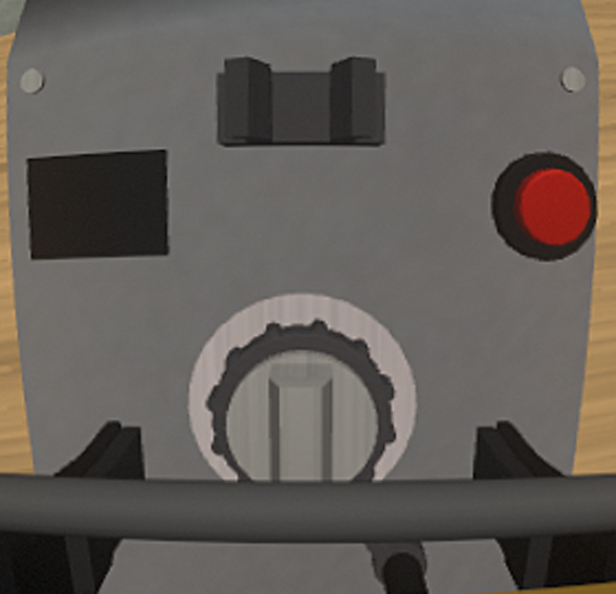

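The view shows the saddle at about (317,100), the head at (317,225), the button at right (432,134) and upper screws at (194.5,77) and (440,77). All are square to the tool. Next I'll cast these onto the known heights.

```bash
python3 - <<'E'
from h import *
import pickle
s,W=pickle.load(open("w2.pkl","rb"));n=RC[:,2]
q=lambda u,v:(180+u/2.2-.27,40+v/2.2-.27)
for nm,uv,h in [("scrL",(32,81),.002),("scrR",(572,81),.002),("ringL",(189,405),.003),("ringR",(416,405),.003),("ringTop",(302,294),.003),("sadL",(217,145),.003),("sadR",(386,145),.003),("cheekL",(270,62),.066),("cheekR",(331,62),.066),("headTL",(278,385),.067),("headTR",(324,385),.067),("headL",(270,375),.054),("headR",(332,375),.054),("btn",(556,207),.022),("shL",(226,424),.032),("shR",(378,424),.032)]:
    print(nm,(1000*RC.T@(onplane(W,q(*uv),AX+n*h,n)-AX)).round(1))
E
```

```text
scrL [166.5 129.4   2. ]
scrR [ 165.6 -133.     2. ]
ringL [ 3.1 54.4  3. ]
ringR [  2.9 -58.3   3. ]
ringTop [58.3 -1.9  3. ]
sadL [128.9  37.2   3. ]
sadR [128.7 -40.9   3. ]
cheekL [156.2   9.3  66. ]
cheekR [156.1 -13.2  66. ]
headTL [32.7  7.1 67. ]
headTR [ 32.6 -10.8  67. ]
headL [33.  10.9 54. ]
headR [ 33.  -14.4  54. ]
btn [ 102.9 -117.8   22. ]
shL [ 3.7 32.5 32. ]
shR [  3.6 -36.3  32. ]
```

```bash
cat >> h.py <<'E'
AX=AX+RC@np.array([.0025,-.0019,0]); SEAT=AX+RC[:,2]*.041
def RF(deg):
    a=np.radians(deg);c,s=np.cos(a),np.sin(a)
    return np.array([[c,s,0],[s,-c,0],[0,0,-1.]])
E
python3 - <<'E'
from h import *
from bench import ctrl
s=ctrl.get_state();print(delta(s,np.array([.5144,-.3583,.16]),RF(-18.05)))
E
```

```text
(array([-0.0269,  0.4742,  0.0813]), array([-0.0421, -0.5218,  0.1589]))
```

>>> carry_out([
  {"tx": 0.0, "ty": 0.0, "tz": -0.06, "rx": 0, "ry": 0, "rz": 0, "jaw": 1},
  {"tx": -0.027, "ty": 0.2, "tz": -0.02, "rx": -0.042, "ry": -0.522, "rz": 0.159, "jaw": 1},
  {"tx": -0.027, "ty": 0.3, "tz": -0.02, "rx": -0.042, "ry": -0.522, "rz": 0.159, "jaw": 1},
  {"tx": -0.027, "ty": 0.474, "tz": 0.0, "rx": -0.042, "ry": -0.522, "rz": 0.159, "jaw": 1},
  {"tx": -0.027, "ty": 0.474, "tz": 0.08, "rx": -0.042, "ry": -0.522, "rz": 0.159, "jaw": 1},
  {"tx": -0.027, "ty": 0.474, "tz": 0.081, "rx": -0.042, "ry": -0.522, "rz": 0.159, "jaw": 1},
  {"tx": -0.027, "ty": 0.474, "tz": 0.081, "rx": -0.042, "ry": -0.522, "rz": 0.159, "jaw": 1},
  {"tx": -0.027, "ty": 0.474, "tz": 0.081, "rx": -0.042, "ry": -0.522, "rz": 0.159, "jaw": 1},
  {"tx": -0.027, "ty": 0.474, "tz": 0.081, "rx": -0.042, "ry": -0.522, "rz": 0.159, "jaw": 1},
  {"tx": -0.027, "ty": 0.474, "tz": 0.081, "rx": -0.042, "ry": -0.522, "rz": 0.159, "jaw": 1},
  {"tx": -0.027, "ty": 0.474, "tz": 0.081, "rx": -0.042, "ry": -0.522, "rz": 0.159, "jaw": 1},
  {"tx": -0.027, "ty": 0.474, "tz": 0.081, "rx": -0.042, "ry": -0.522, "rz": 0.159, "jaw": 1},
])

```text
time: 4.0
position: [0.517, -0.3549, 0.1615]
tool_rot: [-3.102, 0.486, -0.003]
ft_force: [0.1, 0.3, 1.1]
grip_width: 0.999
```

```bash
python3 - <<'E'
from h import *
from bench import ctrl,get_image
import pickle
s=ctrl.get_state();print(s["time"],s["position"],delta(s,np.array([.5144,-.3583,.16]),RF(-18.05)),s["joint_positions"].round(2))
W=cam("wrist");im=get_image("wrist")[:,:,::-1];cv2.imwrite("pics/w3.png",im);pickle.dump((s,W),open("w3.pkl","wb"))
cv2.imwrite("pics/w3c.png",cv2.resize(im[40:310,180:460],None,fx=2.2,fy=2.2,interpolation=cv2.INTER_CUBIC))
E
```

```text
4.0 [ 0.51695564 -0.35485504  0.16148952] (array([-0.0014,  0.0041,  0.0015]), array([-0.0018, -0.0019,  0.0045])) [ 0.46  0.3   0.13  1.6  -0.04  1.24 -1.29]
```

View pics/w3c.png

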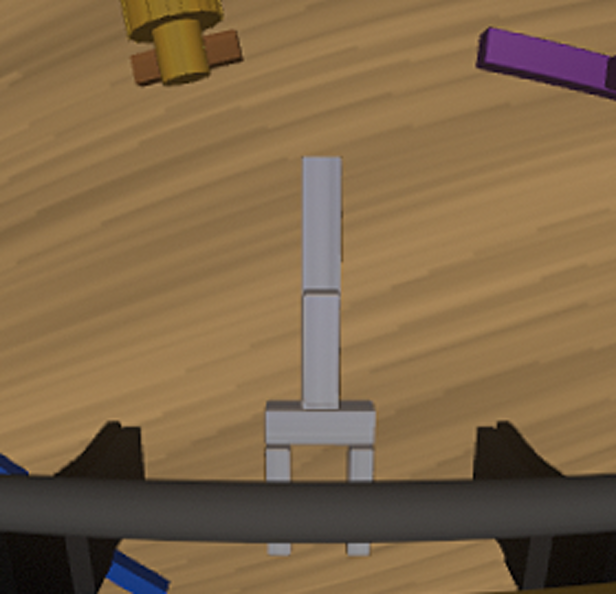

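```bash
python3 - <<'E'
from h import *
import pickle
s,W=pickle.load(open("w3.pkl","rb"))
q=lambda u,v:(180+u/2.2-.27,40+v/2.2-.27)
R=RF(-18.05);g=np.array([.5144,-.3583,0])
for nm,uv,h in [("endL",(303,156),.018),("endR",(341,156),.018),("ribL",(304,294),.034),("ribR",(340,294),.034),("rib2L",(303,408),.034),("rib2R",(340,408),.034),("thrL",(266,412),.018),("thrR",(375,412),.018),("tipL",(268,556),.015),("tipR",(370,556),.015)]:
    X=onz(W,q(*uv),h);print(nm,(1000*(R.T@(X-g))).round(1))
E
```

```text
endL [ 85.6  -6.3 -18. ]
endR [ 85.8  10.6 -18. ]
ribL [ 25.7  -5.5 -34. ]
ribR [ 25.8  10.  -34. ]
rib2L [-25.8  -5.8 -34. ]
rib2R [-25.7  10.8 -34. ]
thrL [-33.2 -23.5 -18. ]
thrR [-33.   28.3 -18. ]
tipL [-114.1  -24.1  -15. ]
tipR [-114.    29.2  -15. ]
```

```bash
cat >> h.py <<'E'
GR=np.array([.5144,-.3583,0])+RF(-18.05)@np.array([0,.0023,0])
E
python3 - <<'E'
from h import *
from bench import ctrl
s=ctrl.get_state();print(s["position"],delta(s,GR+[0,0,.04],RF(-18.0)))
E
```

```text
[ 0.51702275 -0.35487435  0.16163496] (array([-0.0017,  0.0066,  0.1216]), array([-0.0016, -0.0022,  0.0039]))
```

>>> carry_out([
  {"tx": -0.0017, "ty": 0.0066, "tz": 0.04, "rx": -0.0016, "ry": -0.0022, "rz": 0.004, "jaw": 1},
  {"tx": -0.0017, "ty": 0.0066, "tz": 0.09, "rx": -0.0016, "ry": -0.0022, "rz": 0.004, "jaw": 1},
  {"tx": -0.0017, "ty": 0.0066, "tz": 0.1216, "rx": -0.0016, "ry": -0.0022, "rz": 0.004, "jaw": 1},
  {"tx": -0.0017, "ty": 0.0066, "tz": 0.1216, "rx": -0.0016, "ry": -0.0022, "rz": 0.004, "jaw": 1},
  {"tx": -0.0017, "ty": 0.0066, "tz": 0.1216, "rx": -0.0016, "ry": -0.0022, "rz": 0.004, "jaw": 1},
])

```text
time: 4.68
position: [0.514, -0.3622, 0.0412]
tool_rot: [3.101, -0.494, 0.002]
ft_force: [0.1, 1.0, 0.4]
grip_width: 0.999
```

```bash
python3 - <<'E'
from h import *
from bench import ctrl
s=ctrl.get_state();print(s["position"],s["ft_force"],delta(s,GR+[0,0,.006],RF(-18.0)))
E
```

```text
[ 0.51404875 -0.36224254  0.04121228] [0.07741182 0.95336498 0.36549705] (array([-0.0009, -0.0016,  0.0352]), array([ 0.001 , -0.0016, -0.0016]))
```

>>> carry_out([
  {"tx": -0.0009, "ty": -0.001, "tz": 0.02, "rx": 0, "ry": 0, "rz": 0, "jaw": 1},
  {"tx": -0.0009, "ty": -0.001, "tz": 0.035, "rx": 0, "ry": 0, "rz": 0, "jaw": 1},
  {"tx": -0.0009, "ty": -0.001, "tz": 0.035, "rx": 0, "ry": 0, "rz": 0, "jaw": 0.4},
  {"tx": -0.0009, "ty": -0.001, "tz": 0.035, "rx": 0, "ry": 0, "rz": 0, "jaw": 0.1},
  {"tx": -0.0009, "ty": -0.001, "tz": 0.035, "rx": 0, "ry": 0, "rz": 0, "jaw": 0.0},
  {"tx": -0.0009, "ty": -0.001, "tz": 0.035, "rx": 0, "ry": 0, "rz": 0, "jaw": 0.0},
  {"tx": -0.0009, "ty": -0.001, "tz": 0.035, "rx": 0, "ry": 0, "rz": 0, "jaw": 0.0},
  {"tx": -0.0009, "ty": -0.001, "tz": 0.035, "rx": 0, "ry": 0, "rz": 0, "jaw": 0.0},
  {"tx": -0.0009, "ty": -0.001, "tz": 0.035, "rx": 0, "ry": 0, "rz": 0, "jaw": 0.0},
], grip_force=40)

```text
time: 5.8
position: [0.512, -0.3609, 0.0042]
tool_rot: [3.102, -0.495, -0.002]
ft_force: [-0.0, 0.0, 0.7]
grip_width: 0.286
```

```bash
python3 - <<'E'
from h import *
from bench import ctrl
s=ctrl.get_state();print(s["time"],s["position"],s["ft_force"],s["grip_width"]*87,delta(s,GR+[0,0,.006],RF(-18.0)))
E
```

```text
5.8 [ 0.51203169 -0.36086532  0.00424299] [-0.02071648  0.02409034  0.72703417] 24.864281987646724 (array([ 0.0015, -0.0009, -0.0018]), array([ 0.0005,  0.0013, -0.0026]))
```

>>> carry_out([
  {"tx": 0, "ty": 0, "tz": 0, "rx": 0, "ry": 0, "rz": 0, "jaw": 0.0},
  {"tx": 0, "ty": 0, "tz": 0, "rx": 0, "ry": 0, "rz": 0, "jaw": 0.0},
  {"tx": 0, "ty": 0, "tz": 0, "rx": 0, "ry": 0, "rz": 0, "jaw": 0.0},
])

```text
time: 6.18
position: [0.5121, -0.3605, 0.0042]
tool_rot: [-3.102, 0.495, 0.002]
ft_force: [-0.0, 1.2, -0.0]
grip_width: 0.203
```

Opening 17.7 mm means the 18 mm handle is gripped. I'll lift and carry it to a hover off the console.

```bash
cat >> h.py <<'E'
def place(dx,dy,dz): # TCP pose for fork mouth offset from seat
    return SEAT+RC@np.array([.083-.0015+dx,dy,-.009+.0042+dz])
E
python3 - <<'E'
from h import *
from bench import ctrl
s=ctrl.get_state()
for d in (.15,.07): print(place(.004,0,d),delta(s,place(.004,0,d),RT))
E
```

```text
[0.59812636 0.11002587 0.29150393] (array([-0.0652, -0.4739, -0.2873]), array([ 0.0434,  0.5238, -0.1623]))
[0.63767348 0.10402375 0.2222219 ] (array([-0.0257, -0.4805, -0.218 ]), array([ 0.0434,  0.5238, -0.1623]))
```

>>> carry_out([
  {"tx": 0, "ty": 0, "tz": -0.05, "rx": 0, "ry": 0, "rz": 0, "jaw": 0},
  {"tx": 0, "ty": 0, "tz": -0.11, "rx": 0, "ry": 0, "rz": 0, "jaw": 0},
  {"tx": 0, "ty": 0, "tz": -0.17, "rx": 0, "ry": 0, "rz": 0, "jaw": 0},
  {"tx": 0, "ty": -0.03, "tz": -0.22, "rx": 0, "ry": 0, "rz": 0, "jaw": 0},
  {"tx": -0.02, "ty": -0.06, "tz": -0.27, "rx": 0, "ry": 0.1, "rz": 0, "jaw": 0},
  {"tx": -0.065, "ty": -0.474, "tz": -0.287, "rx": 0.043, "ry": 0.524, "rz": -0.162, "jaw": 0},
  {"tx": -0.065, "ty": -0.474, "tz": -0.287, "rx": 0.043, "ry": 0.524, "rz": -0.162, "jaw": 0},
  {"tx": -0.065, "ty": -0.474, "tz": -0.287, "rx": 0.043, "ry": 0.524, "rz": -0.162, "jaw": 0},
  {"tx": -0.065, "ty": -0.474, "tz": -0.287, "rx": 0.043, "ry": 0.524, "rz": -0.162, "jaw": 0},
  {"tx": -0.065, "ty": -0.474, "tz": -0.287, "rx": 0.043, "ry": 0.524, "rz": -0.162, "jaw": 0},
  {"tx": -0.065, "ty": -0.474, "tz": -0.287, "rx": 0.043, "ry": 0.524, "rz": -0.162, "jaw": 0},
  {"tx": -0.065, "ty": -0.474, "tz": -0.287, "rx": 0.043, "ry": 0.524, "rz": -0.162, "jaw": 0},
])

```text
time: 7.68
position: [0.5977, 0.1131, 0.2906]
tool_rot: [2.989, -0.222, 0.8]
ft_force: [0.7, 0.5, -2.2]
grip_width: 0.198
```

>>> carry_out([
  {"tx": 0, "ty": 0, "tz": 0, "rx": 0, "ry": 0, "rz": 0, "jaw": 0},
  {"tx": 0, "ty": 0, "tz": 0, "rx": 0, "ry": 0, "rz": 0, "jaw": 0},
  {"tx": 0, "ty": 0, "tz": 0, "rx": 0, "ry": 0, "rz": 0, "jaw": 0},
])

```text
time: 8.05
position: [0.5981, 0.1076, 0.2905]
tool_rot: [2.987, -0.23, 0.799]
ft_force: [-1.1, -0.1, -2.5]
grip_width: 0.196
```

```bash
python3 - <<'E'
from h import *
from bench import ctrl
s=ctrl.get_state();print(s["time"],s["position"],s["grip_width"]*87,s["joint_positions"].round(2))
for d in (.15,.07): print(place(.004,0,d),delta(s,place(.004,0,d),RT))
E
```

```text
8.05 [0.59806332 0.10762105 0.2904582 ] 17.01372103009171 [ 0.2  -0.14 -0.52  1.9   0.21  0.91 -2.15]
[0.59812636 0.11002587 0.29150393] (array([ 0.0003, -0.0024, -0.0011]), array([ 0.003 ,  0.0008, -0.0023]))
[0.63767348 0.10402375 0.2222219 ] (array([ 0.0003, -0.0026,  0.0789]), array([ 0.003 ,  0.0008, -0.0023]))
```

>>> carry_out([
  {"tx": 0.0003, "ty": -0.0026, "tz": 0.05, "rx": 0.003, "ry": 0.001, "rz": -0.0023, "jaw": 0},
  {"tx": 0.0003, "ty": -0.0026, "tz": 0.08, "rx": 0.003, "ry": 0.001, "rz": -0.0023, "jaw": 0},
  {"tx": 0.0003, "ty": -0.0026, "tz": 0.085, "rx": 0.003, "ry": 0.001, "rz": -0.0023, "jaw": 0},
  {"tx": 0.0003, "ty": -0.0026, "tz": 0.085, "rx": 0.003, "ry": 0.001, "rz": -0.0023, "jaw": 0},
  {"tx": 0.0003, "ty": -0.0026, "tz": 0.085, "rx": 0.003, "ry": 0.001, "rz": -0.0023, "jaw": 0},
  {"tx": 0.0003, "ty": -0.0026, "tz": 0.085, "rx": 0.003, "ry": 0.001, "rz": -0.0023, "jaw": 0},
])

```text
time: 8.8
position: [0.6413, 0.1062, 0.2192]
tool_rot: [2.989, -0.221, 0.807]
ft_force: [0.2, -0.8, -2.3]
grip_width: 0.203
```

```bash
python3 - <<'E'
from h import *
from bench import ctrl,get_image
import pickle
s=ctrl.get_state();print(s["time"],s["position"],s["ft_force"],delta(s,place(.004,0,.064),RT))
W=cam("wrist");im=get_image("wrist")[:,:,::-1];cv2.imwrite("pics/w4.png",im);pickle.dump((s,W),open("w4.pkl","wb"))
a=cv2.resize(im[40:310,180:460],None,fx=2.2,fy=2.2,interpolation=cv2.INTER_CUBIC)
cv2.imwrite("pics/w4c.png",a)
im=get_image("side")[:,:,::-1];cv2.imwrite("pics/s4c.png",cv2.resize(im[100:230,260:410],None,fx=4.5,fy=4.5,interpolation=cv2.INTER_CUBIC))
E
```

```text
8.8 [0.64132191 0.10618207 0.21924862] [ 0.23114433 -0.79053085 -2.3132299 ] (array([-0.0014,  0.0027,  0.0018]), array([-0.0024, -0.0035,  0.0023]))
```

View pics/w4c.png

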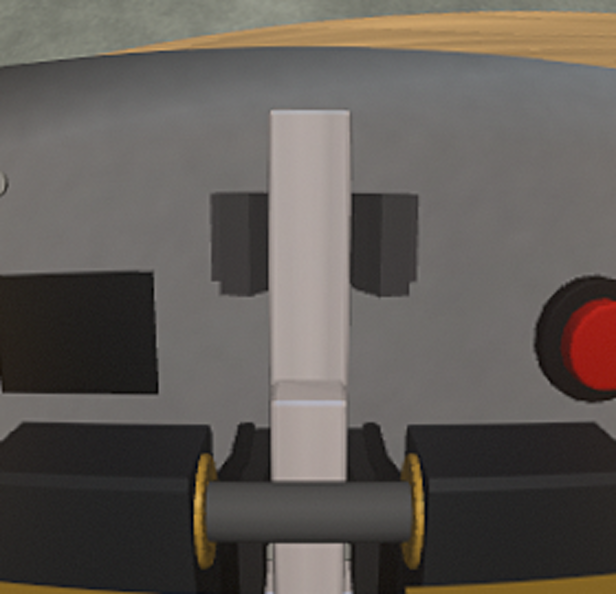

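View pics/s4c.png

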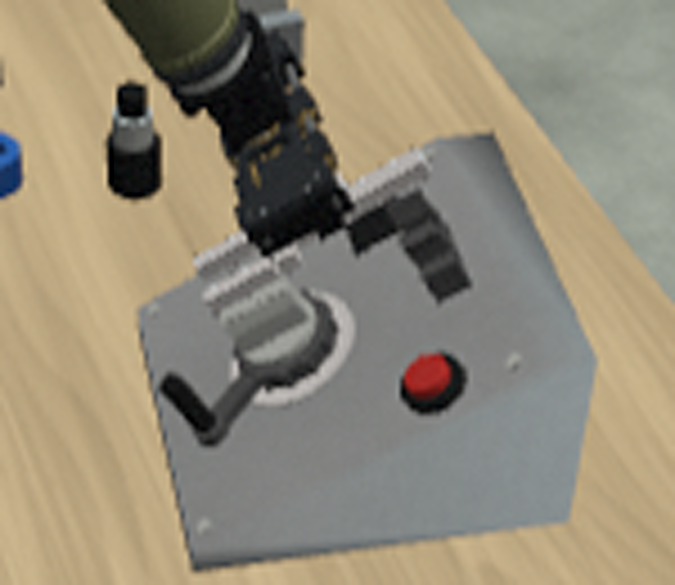

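>>> carry_out([
  {"tx": -0.001, "ty": 0.002, "tz": 0.012, "rx": -0.0024, "ry": -0.0035, "rz": 0.0023, "jaw": 0},
  {"tx": -0.001, "ty": 0.002, "tz": 0.024, "rx": -0.0024, "ry": -0.0035, "rz": 0.0023, "jaw": 0},
  {"tx": -0.001, "ty": 0.002, "tz": 0.024, "rx": -0.0024, "ry": -0.0035, "rz": 0.0023, "jaw": 0},
  {"tx": -0.001, "ty": 0.002, "tz": 0.024, "rx": -0.0024, "ry": -0.0035, "rz": 0.0023, "jaw": 0},
  {"tx": -0.001, "ty": 0.002, "tz": 0.024, "rx": -0.0024, "ry": -0.0035, "rz": 0.0023, "jaw": 0},
  {"tx": -0.001, "ty": 0.002, "tz": 0.024, "rx": -0.0024, "ry": -0.0035, "rz": 0.0023, "jaw": 0},
])

```text
time: 9.65
position: [0.6518, 0.1024, 0.1967]
tool_rot: [2.99, -0.226, 0.798]
ft_force: [0.6, -0.2, -2.5]
grip_width: 0.203
```

```bash
python3 - <<'E'
from h import *
from bench import ctrl,get_image
import pickle
for i in range(3):
  s=ctrl.get_state();print(s["time"],s["position"],s["ft_force"],delta(s,place(.004,0,.042),RT))
  W=cam("wrist");im=get_image("wrist")[:,:,::-1]
cv2.imwrite("pics/w5.png",im);pickle.dump((s,W),open("w5.pkl","wb"))
cv2.imwrite("pics/w5c.png",cv2.resize(im[70:290,180:460],None,fx=2.7,fy=2.7,interpolation=cv2.INTER_CUBIC))
E
```

```text
9.65 [0.6518403  0.10237129 0.1966944 ] [ 0.56237372 -0.1615116  -2.54597457] (array([ 0.0004,  0.0005, -0.0012]), array([0.0002, 0.0018, 0.    ]))
9.7 [0.65178515 0.10240736 0.19665142] [ 0.28243276 -0.97374143 -1.69069534] (array([ 0.0005,  0.0005, -0.0012]), array([0.0002, 0.0019, 0.0001]))
9.75 [0.6517945  0.10231554 0.19662355] [ 0.74844453  0.7392699  -2.35501296] (array([ 0.0005,  0.0004, -0.0013]), array([0.0003, 0.0019, 0.    ]))
```

View pics/w5c.png

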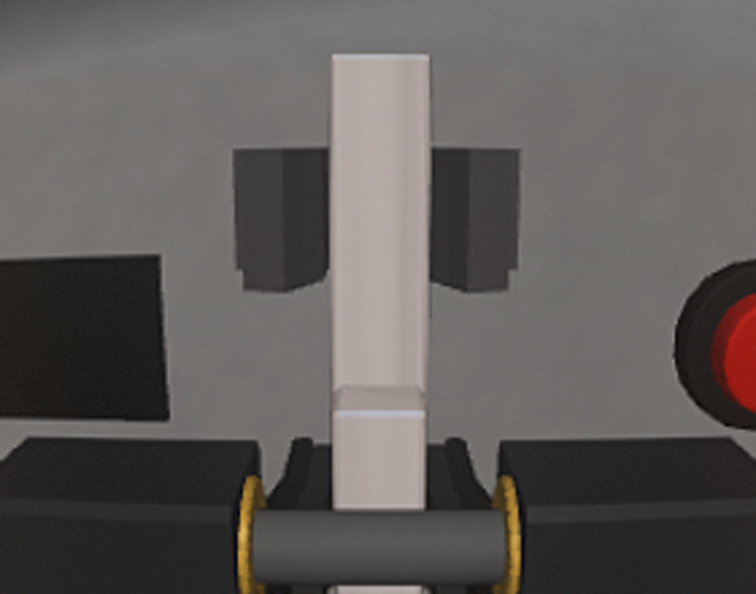

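>>> carry_out([
  {"tx": 0.0005, "ty": -0.0003, "tz": 0.006, "rx": 0, "ry": 0.0018, "rz": 0, "jaw": 0},
  {"tx": 0.0005, "ty": -0.0003, "tz": 0.011, "rx": 0, "ry": 0.0018, "rz": 0, "jaw": 0},
  {"tx": 0.0005, "ty": -0.0003, "tz": 0.016, "rx": 0, "ry": 0.0018, "rz": 0, "jaw": 0},
  {"tx": 0.0005, "ty": -0.0003, "tz": 0.02, "rx": 0, "ry": 0.0018, "rz": 0, "jaw": 0},
  {"tx": 0.0005, "ty": -0.0003, "tz": 0.02, "rx": 0, "ry": 0.0018, "rz": 0, "jaw": 0},
  {"tx": 0.0005, "ty": -0.0003, "tz": 0.02, "rx": 0, "ry": 0.0018, "rz": 0, "jaw": 0},
])

```text
time: 10.55
position: [0.6621, 0.1011, 0.1793]
tool_rot: [2.989, -0.226, 0.8]
ft_force: [-0.2, 0.0, -1.9]
grip_width: 0.199
```

```bash
python3 - <<'E'
from h import *
from bench import ctrl,get_image
s=ctrl.get_state();print(s["time"],s["position"],s["ft_force"],s["torque"],delta(s,place(.004,0,.021),RT))
im=get_image("side")[:,:,::-1];cv2.imwrite("pics/s6c.png",cv2.resize(im[110:210,285:385],None,fx=6,fy=6,interpolation=cv2.INTER_CUBIC))
E
```

```text
10.55 [0.66210227 0.10108986 0.17928979] [-0.18053707  0.03499393 -1.91194739] [0.13049033 0.77785794 0.0724096 ] (array([ 0.0002,  0.0008, -0.0005]), array([0.0002, 0.0005, 0.    ]))
```

View pics/s6c.png

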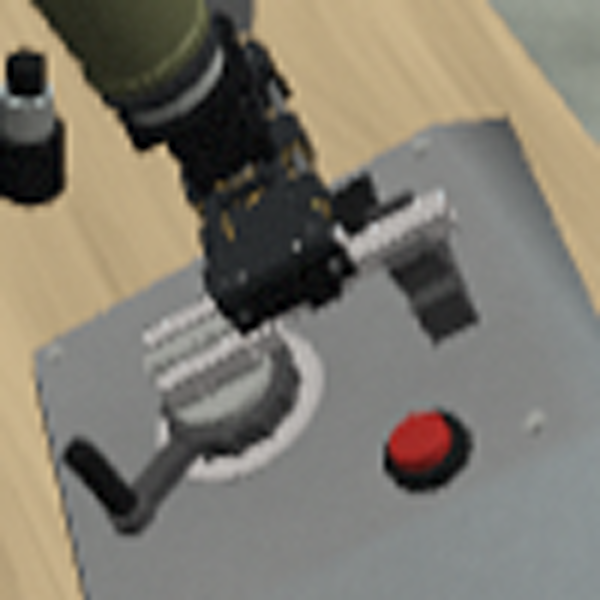

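>>> carry_out([
  {"tx": 0.0, "ty": 0.0004, "tz": 0.005, "rx": 0, "ry": 0, "rz": 0, "jaw": 0},
  {"tx": 0.0, "ty": 0.0004, "tz": 0.01, "rx": 0, "ry": 0, "rz": 0, "jaw": 0},
  {"tx": 0.0, "ty": 0.0004, "tz": 0.014, "rx": 0, "ry": 0, "rz": 0, "jaw": 0},
  {"tx": 0.0, "ty": 0.0004, "tz": 0.017, "rx": 0, "ry": 0, "rz": 0, "jaw": 0},
  {"tx": 0.0, "ty": 0.0004, "tz": 0.0185, "rx": 0, "ry": 0, "rz": 0, "jaw": 0},
  {"tx": 0.0, "ty": 0.0004, "tz": 0.0185, "rx": 0, "ry": 0, "rz": 0, "jaw": 0},
])

```text
time: 11.35
position: [0.6705, 0.0992, 0.1638]
tool_rot: [2.988, -0.226, 0.798]
ft_force: [-8.2, -0.4, 5.7]
grip_width: 0.204
```

```bash
python3 - <<'E'
from h import *
from bench import ctrl,get_image
s=ctrl.get_state();print(s["time"],s["position"],s["ft_force"],s["torque"],delta(s,place(.004,0,.0),RT))
E
```

```text
11.35 [0.67048089 0.09922684 0.16379588] [-8.24619551 -0.41068433  5.65097412] [ 0.00645909  1.66015413 -0.1725508 ] (array([0.0005, 0.0002, 0.0028]), array([0.0017, 0.0012, 0.0003]))
```

>>> carry_out([
  {"tx": 0.0, "ty": 0.0, "tz": 0.001, "rx": 0, "ry": 0, "rz": 0, "jaw": 0},
  {"tx": 0.0, "ty": 0.0, "tz": 0.002, "rx": 0, "ry": 0, "rz": 0, "jaw": 0},
  {"tx": 0.0, "ty": 0.0, "tz": 0.002, "rx": 0, "ry": 0, "rz": 0, "jaw": 0},
])

```text
time: 11.72
position: [0.6706, 0.0993, 0.1638]
tool_rot: [2.986, -0.226, 0.798]
ft_force: [-22.1, -2.3, 19.9]
grip_width: 0.205
```

```bash
python3 - <<'E'
from h import *
from bench import ctrl,get_image
s=ctrl.get_state();print(s["time"],s["position"],s["ft_force"],s["torque"],delta(s,place(.004,0,.0),RT))
im=get_image("side")[:,:,::-1];cv2.imwrite("pics/s7c.png",cv2.resize(im[110:210,285:385],None,fx=6,fy=6,interpolation=cv2.INTER_CUBIC))
im=get_image("wrist")[:,:,::-1];cv2.imwrite("pics/w7c.png",cv2.resize(im[70:290,180:460],None,fx=2.7,fy=2.7,interpolation=cv2.INTER_CUBIC))
E
```

```text
11.725 [0.67056813 0.09926039 0.16376248] [-22.14545     -2.27288084  19.93207936] [-0.37257645  2.97200972 -0.50251502] (array([0.0004, 0.0002, 0.0028]), array([0.0035, 0.0013, 0.0006]))
```

View pics/s7c.png

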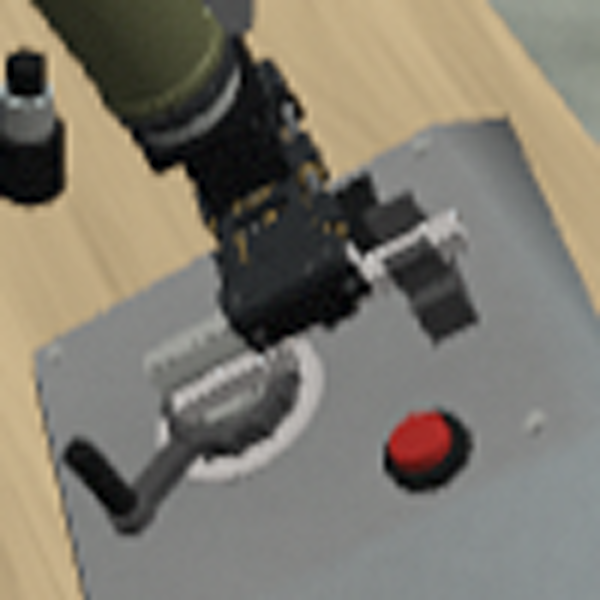

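View pics/w7c.png

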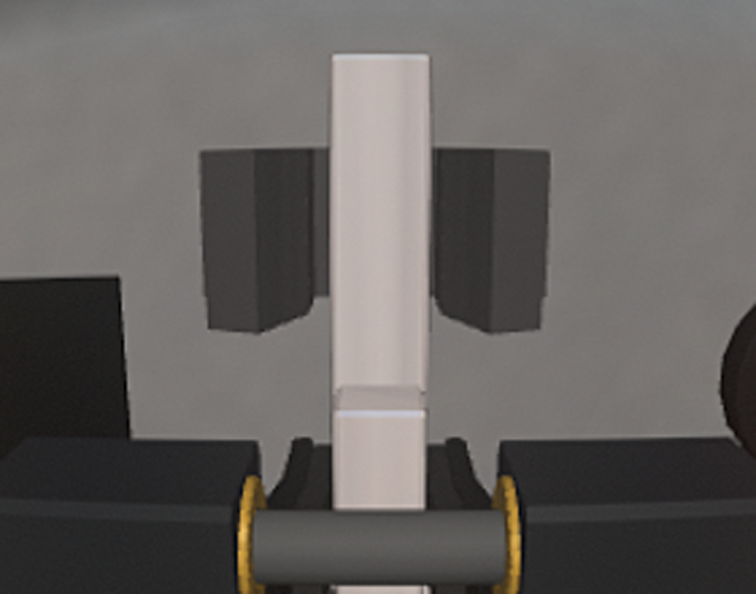

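The fork is seated: jaws are down on the shoulder, the handle is between the cheeks, and contact is stiff. Easing off and releasing.

>>> carry_out([
  {"tx": 0.0, "ty": 0.0, "tz": -0.002, "rx": 0, "ry": 0, "rz": 0, "jaw": 0},
  {"tx": 0.0, "ty": 0.0, "tz": -0.0035, "rx": 0, "ry": 0, "rz": 0, "jaw": 0},
  {"tx": 0.0, "ty": 0.0, "tz": -0.0035, "rx": 0, "ry": 0, "rz": 0, "jaw": 0.3},
  {"tx": 0.0, "ty": 0.0, "tz": -0.0035, "rx": 0, "ry": 0, "rz": 0, "jaw": 0.5},
  {"tx": 0.0, "ty": 0.0, "tz": -0.0035, "rx": 0, "ry": 0, "rz": 0, "jaw": 0.7},
  {"tx": 0.0, "ty": 0.0, "tz": -0.0035, "rx": 0, "ry": 0, "rz": 0, "jaw": 0.7},
  {"tx": 0.0, "ty": 0.0, "tz": -0.0035, "rx": 0, "ry": 0, "rz": 0, "jaw": 0.7},
  {"tx": 0.0, "ty": 0.0, "tz": -0.03, "rx": 0, "ry": 0, "rz": 0, "jaw": 0.7},
  {"tx": 0.0, "ty": 0.0, "tz": -0.07, "rx": 0, "ry": 0, "rz": 0, "jaw": 0.7},
  {"tx": 0.0, "ty": 0.0, "tz": -0.12, "rx": 0, "ry": 0, "rz": 0, "jaw": 0.7},
  {"tx": 0.0, "ty": 0.0, "tz": -0.12, "rx": 0, "ry": 0, "rz": 0, "jaw": 0.7},
  {"tx": 0.0, "ty": 0.0, "tz": -0.12, "rx": 0, "ry": 0, "rz": 0, "jaw": 0.7},
])

```text
time: 13.32
position: [0.6127, 0.1077, 0.2651]
tool_rot: [2.988, -0.226, 0.8]
ft_force: [0.4, -0.0, -0.6]
grip_width: 0.7
```

```bash
python3 - <<'E'
from h import *
from bench import ctrl,get_image
import pickle
s=ctrl.get_state();print(s["time"],s["position"],s["ft_force"],s["joint_positions"].round(2))
W=cam("wrist");im=get_image("wrist")[:,:,::-1];cv2.imwrite("pics/w8.png",im);pickle.dump((s,W),open("w8.pkl","wb"))
cv2.imwrite("pics/w8c.png",cv2.resize(im[40:340,160:480],None,fx=2,fy=2,interpolation=cv2.INTER_CUBIC))
im=get_image("side")[:,:,::-1];cv2.imwrite("pics/s8c.png",cv2.resize(im[110:230,275:395],None,fx=5,fy=5,interpolation=cv2.INTER_CUBIC))
im=get_image("top")[:,:,::-1];cv2.imwrite("pics/t8c.png",cv2.resize(im[85:205,210:325],None,fx=5,fy=5,interpolation=cv2.INTER_CUBIC))
E
```

```text
13.325 [0.61265419 0.10774146 0.26512876] [ 0.41107034 -0.0417118  -0.64344734] [ 0.22 -0.09 -0.55  1.91  0.25  0.86 -2.18]
```

View pics/w8c.png

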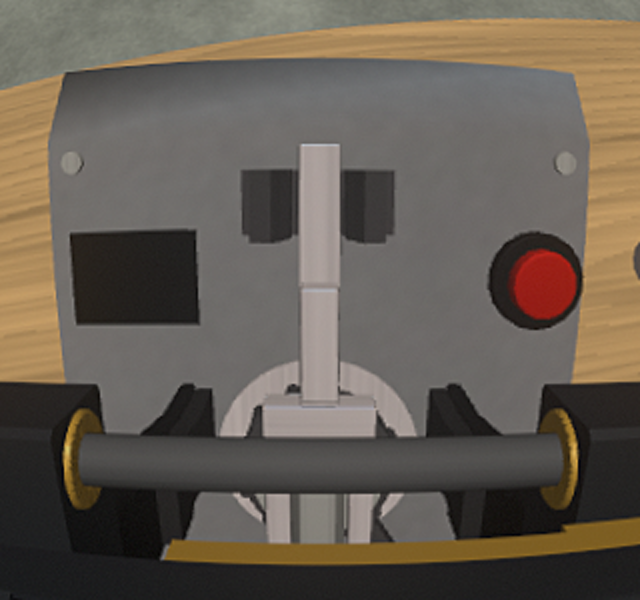

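View pics/s8c.png

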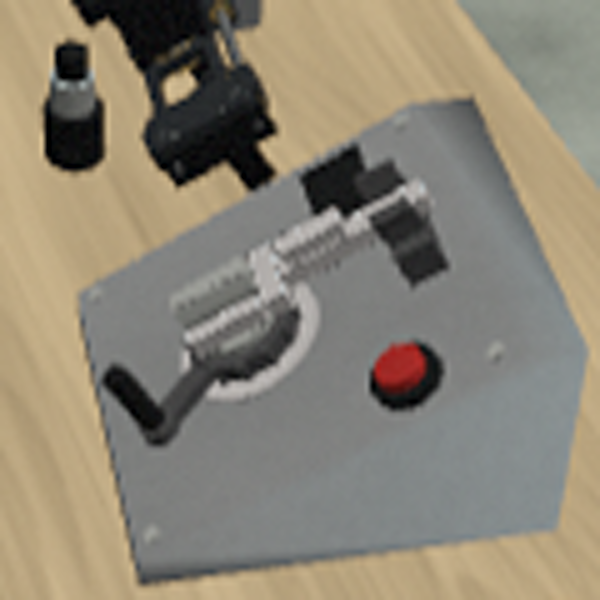

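The fork is seated. Its jaws rest around the head, the handle at (320,190) sits between the cheeks centred at about 318, and nothing else has moved. Next is the post.

View pics/t8c.png

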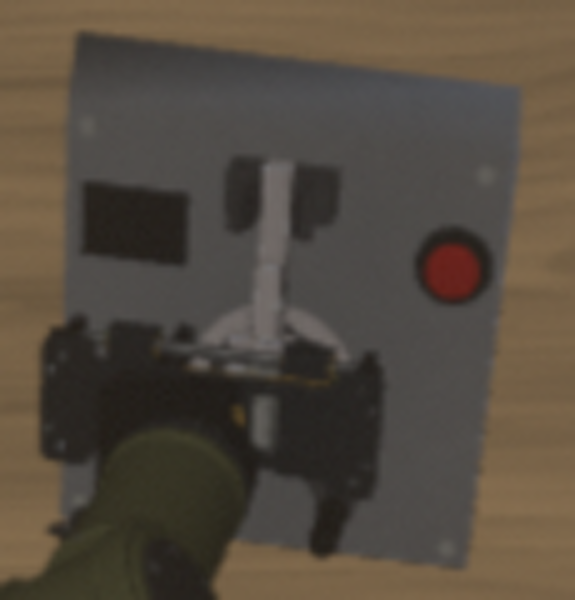

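```bash
python3 - <<'E'
from h import *
import pickle
T=cam("top");S=cam("side");n=RC[:,2]
A=lambda u,v:(210+u/5-.4,85+v/5-.4);B=lambda u,v:(275+u/5-.4,110+v/5-.4)
for nm,c,uv,h in [("top-top",T,A(323,545),.08),("top-base",T,A(342,492),.02),("side-top",S,B(118,378),.08),("side-base",S,B(158,432),.02)]:
    X=RC.T@(onplane(c,uv,AX+n*h,n)-AX);print(nm,(X*1000).round(1),np.hypot(X[0],X[1]).round(4),np.degrees(np.arctan2(-X[1],-X[0])).round(1))
print(tri([ray(T,A(323,545)),ray(S,B(118,378))]))
s,W=pickle.load(open("w8.pkl","rb"));q=lambda u,v:(160+u/2-.25,40+v/2-.25)
for nm,uv,h in [("endL",(299,144),.05),("endR",(341,144),.05),("midL",(300,286),.05),("midR",(341,286),.05),("thrL",(263,406),.05),("thrR",(376,406),.05),("ribL",(300,402),.066),("ribR",(339,402),.066)]:
    print(nm,(1000*RC.T@(onplane(W,q(*uv),AX+n*h,n)-AX)).round(1))
E
```

```text
top-top [-80.8 -49.1  80. ] 0.0945 31.3
top-base [-69.  -53.2  20. ] 0.0871 37.6
side-top [-80.  -54.8  80. ] 0.097 34.4
side-base [-83.1 -59.3  20. ] 0.1021 35.5
(array([0.50185935, 0.07536429, 0.11104546]), np.float64(0.0006594901244718579))
endL [166.3   8.1  50. ]
endR [166.3  -9.9  50. ]
midL [104.1   7.9  50. ]
midR [104.1 -10.2  50. ]
thrL [47.4 25.7 50. ]
thrR [ 47.4 -27.1  50. ]
ribL [55.8  7.8 66. ]
ribR [55.8 -9.2 66. ]
```

```bash
cat >> h.py <<'E'
def post(th,h=.058,r=.095):
    t=np.radians(th);return AX+RC@np.array([-r*np.cos(t),-r*np.sin(t),h])
RV=RF(-8.63)
E
python3 - <<'E'
from h import *
from bench import ctrl
s=ctrl.get_state();p=post(33.5)+[0,0,-.008];print(p)
print(delta(s,p+[0,0,.09],RV))
E
```

```text
[0.51259687 0.06997233 0.0901199 ]
(array([-0.1222,  0.0521,  0.0261]), array([ 1.000e-03, -5.201e-01, -4.000e-04]))
```

>>> carry_out([
  {"tx": -0.03, "ty": 0.0, "tz": -0.04, "rx": 0, "ry": -0.1, "rz": 0, "jaw": 0.65},
  {"tx": -0.1, "ty": 0.052, "tz": -0.02, "rx": 0, "ry": -0.4, "rz": 0, "jaw": 0.65},
  {"tx": -0.122, "ty": 0.052, "tz": 0.026, "rx": 0.001, "ry": -0.52, "rz": 0, "jaw": 0.65},
  {"tx": -0.122, "ty": 0.052, "tz": 0.026, "rx": 0.001, "ry": -0.52, "rz": 0, "jaw": 0.65},
  {"tx": -0.122, "ty": 0.052, "tz": 0.026, "rx": 0.001, "ry": -0.52, "rz": 0, "jaw": 0.65},
  {"tx": -0.122, "ty": 0.052, "tz": 0.026, "rx": 0.001, "ry": -0.52, "rz": 0, "jaw": 0.65},
  {"tx": -0.122, "ty": 0.052, "tz": 0.026, "rx": 0.001, "ry": -0.52, "rz": 0, "jaw": 0.65},
  {"tx": -0.122, "ty": 0.052, "tz": 0.026, "rx": 0.001, "ry": -0.52, "rz": 0, "jaw": 0.65},
])

```text
time: 14.48
position: [0.5136, 0.0711, 0.1833]
tool_rot: [-3.133, 0.235, -0.009]
ft_force: [0.1, 0.8, 0.1]
grip_width: 0.65
```

```bash
python3 - <<'E'
from h import *
from bench import ctrl,get_image
s=ctrl.get_state();p=post(33.5)+[0,0,-.008];print(s["time"],s["position"],s["ft_force"],s["joint_positions"].round(2))
for d in(.09,0):print(delta(s,p+[0,0,d],RV))
im=get_image("wrist")[:,:,::-1];cv2.imwrite("pics/w9.png",im)
im=get_image("side")[:,:,::-1];cv2.imwrite("pics/s9c.png",cv2.resize(im[110:230,275:395],None,fx=5,fy=5,interpolation=cv2.INTER_CUBIC))
E
```

```text
14.475 [0.51359489 0.07111021 0.18334987] [0.1248952 0.81949   0.1380551] [ 0.24  0.08 -0.45  1.82  0.04  1.24 -1.94]
(array([-0.0008,  0.0013,  0.0032]), array([-0.0006, -0.006 ,  0.001 ]))
(array([-0.0014,  0.0013,  0.0932]), array([-0.0006, -0.006 ,  0.001 ]))
```

View pics/w9.png

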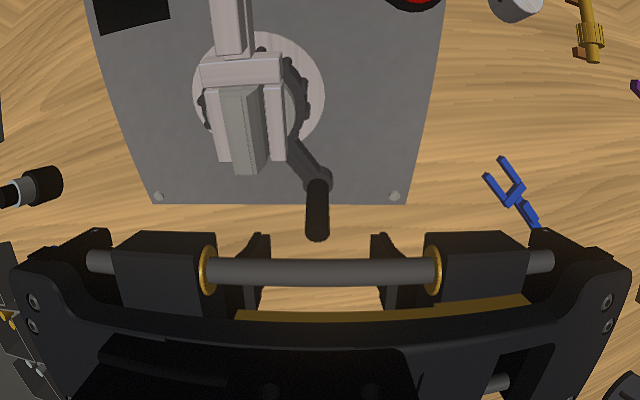

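View pics/s9c.png

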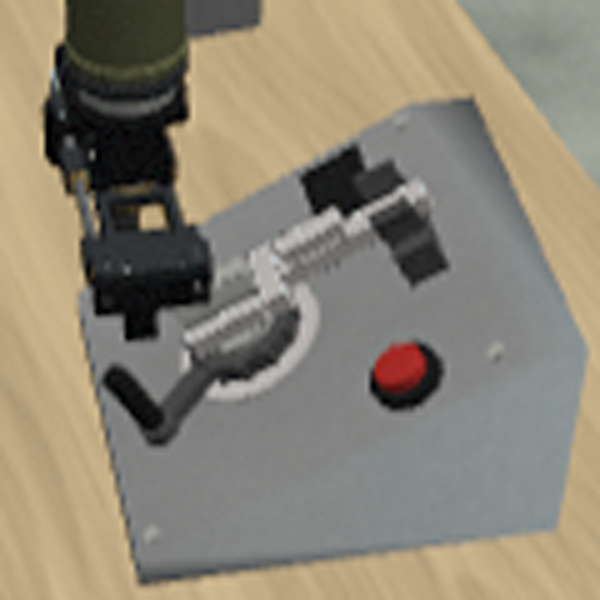

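The post at (317,215) is centred between the fingers. Going down over it, then narrowing the jaws to about 30 mm.

>>> carry_out([
  {"tx": -0.001, "ty": 0.0013, "tz": 0.04, "rx": -0.0006, "ry": -0.006, "rz": 0.001, "jaw": 0.65},
  {"tx": -0.0014, "ty": 0.0013, "tz": 0.08, "rx": -0.0006, "ry": -0.006, "rz": 0.001, "jaw": 0.65},
  {"tx": -0.0014, "ty": 0.0013, "tz": 0.093, "rx": -0.0006, "ry": -0.006, "rz": 0.001, "jaw": 0.65},
  {"tx": -0.0014, "ty": 0.0013, "tz": 0.093, "rx": -0.0006, "ry": -0.006, "rz": 0.001, "jaw": 0.5},
  {"tx": -0.0014, "ty": 0.0013, "tz": 0.093, "rx": -0.0006, "ry": -0.006, "rz": 0.001, "jaw": 0.4},
  {"tx": -0.0014, "ty": 0.0013, "tz": 0.093, "rx": -0.0006, "ry": -0.006, "rz": 0.001, "jaw": 0.36},
  {"tx": -0.0014, "ty": 0.0013, "tz": 0.093, "rx": -0.0006, "ry": -0.006, "rz": 0.001, "jaw": 0.36},
  {"tx": -0.0014, "ty": 0.0013, "tz": 0.093, "rx": -0.0006, "ry": -0.006, "rz": 0.001, "jaw": 0.36},
], grip_force=10)

```text
time: 15.58
position: [0.5123, 0.0695, 0.0893]
tool_rot: [-3.132, 0.238, 0.004]
ft_force: [1.1, -0.1, 0.3]
grip_width: 0.361
```

```bash
python3 - <<'E'
from h import *
from bench import ctrl,get_image
s=ctrl.get_state();p=post(33.5)+[0,0,-.008];print(s["time"],s["position"],s["ft_force"],s["grip_width"])
for th in range(30,-61,-6):print(th,*delta(s,post(th)+[0,0,-.008],RV))
im=get_image("side")[:,:,::-1];cv2.imwrite("pics/s10c.png",cv2.resize(im[110:230,275:395],None,fx=5,fy=5,interpolation=cv2.INTER_CUBIC))
im=get_image("wrist")[:,:,::-1];cv2.imwrite("pics/w10.png",im)
E
```

```text
15.575 [0.51232522 0.06952812 0.08933248] [ 1.08882496 -0.10490846  0.33191256] 0.3608811139126353
30 [-0.0024 -0.0054  0.0007] [-0.0001  0.0023 -0.001 ]
24 [-0.0064 -0.0143  0.003 ] [-0.0001  0.0023 -0.001 ]
18 [-0.0095 -0.0235  0.0048] [-0.0001  0.0023 -0.001 ]
12 [-0.0117 -0.0331  0.0061] [-0.0001  0.0023 -0.001 ]
6 [-0.013  -0.043   0.0069] [-0.0001  0.0023 -0.001 ]
0 [-0.0135 -0.0529  0.0071] [-0.0001  0.0023 -0.001 ]
-6 [-0.0131 -0.0628  0.0069] [-0.0001  0.0023 -0.001 ]
-12 [-0.0117 -0.0727  0.0061] [-0.0001  0.0023 -0.001 ]
-18 [-0.0095 -0.0823  0.0048] [-0.0001  0.0023 -0.001 ]
-24 [-0.0064 -0.0915  0.003 ] [-0.0001  0.0023 -0.001 ]
-30 [-0.0025 -0.1004  0.0008] [-0.0001  0.0023 -0.001 ]
-36 [ 0.0021 -0.1088 -0.002 ] [-0.0001  0.0023 -0.001 ]
-42 [ 0.0075 -0.1165 -0.0051] [-0.0001  0.0023 -0.001 ]
-48 [ 0.0136 -0.1235 -0.0086] [-0.0001  0.0023 -0.001 ]
-54 [ 0.0203 -0.1298 -0.0125] [-0.0001  0.0023 -0.001 ]
-60 [ 0.0275 -0.1352 -0.0167] [-0.0001  0.0023 -0.001 ]
```

View pics/s10c.png

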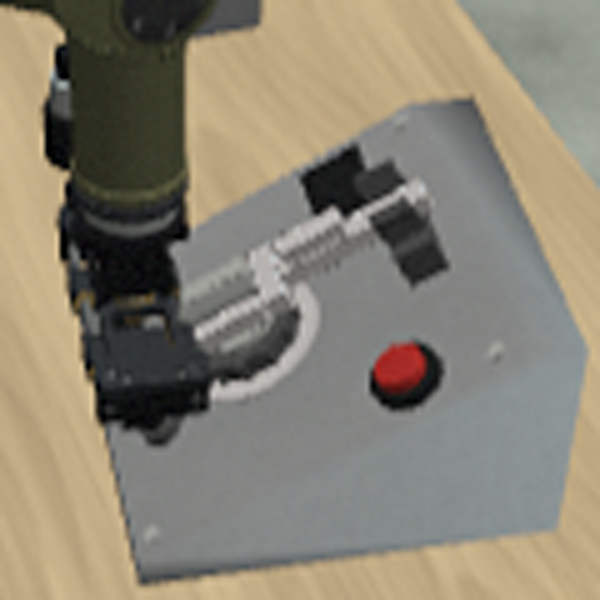

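View pics/w10.png

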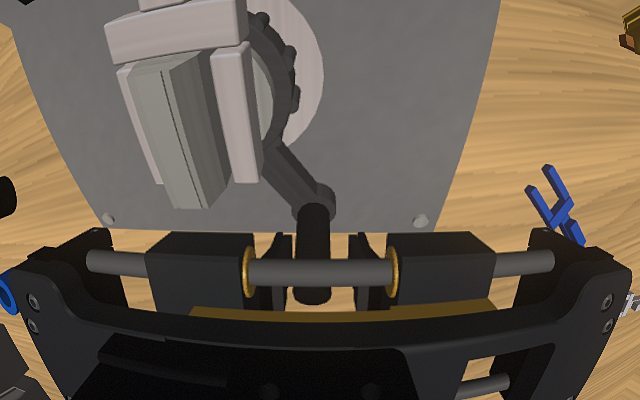

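The post at (314,255) is between the fingers, at cols 291 and 352. Starting the swing.

>>> carry_out([
  {"tx": -0.0024, "ty": -0.0054, "tz": 0.0007, "rx": 0, "ry": 0, "rz": 0, "jaw": 0.36},
  {"tx": -0.0045, "ty": -0.0098, "tz": 0.0018, "rx": 0, "ry": 0, "rz": 0, "jaw": 0.36},
  {"tx": -0.0064, "ty": -0.0143, "tz": 0.003, "rx": 0, "ry": 0, "rz": 0, "jaw": 0.36},
  {"tx": -0.008, "ty": -0.019, "tz": 0.004, "rx": 0, "ry": 0, "rz": 0, "jaw": 0.36},
  {"tx": -0.0095, "ty": -0.0235, "tz": 0.0048, "rx": 0, "ry": 0, "rz": 0, "jaw": 0.36},
  {"tx": -0.0107, "ty": -0.0283, "tz": 0.0055, "rx": 0, "ry": 0, "rz": 0, "jaw": 0.36},
  {"tx": -0.0117, "ty": -0.0331, "tz": 0.0061, "rx": 0, "ry": 0, "rz": 0, "jaw": 0.36},
  {"tx": -0.0124, "ty": -0.038, "tz": 0.0065, "rx": 0, "ry": 0, "rz": 0, "jaw": 0.36},
  {"tx": -0.013, "ty": -0.043, "tz": 0.0069, "rx": 0, "ry": 0, "rz": 0, "jaw": 0.36},
  {"tx": -0.0133, "ty": -0.048, "tz": 0.007, "rx": 0, "ry": 0, "rz": 0, "jaw": 0.36},
  {"tx": -0.0135, "ty": -0.0529, "tz": 0.0071, "rx": 0, "ry": 0, "rz": 0, "jaw": 0.36},
  {"tx": -0.0135, "ty": -0.0529, "tz": 0.0071, "rx": 0, "ry": 0, "rz": 0, "jaw": 0.36},
])

```text
time: 17.18
position: [0.5039, 0.1223, 0.0799]
tool_rot: [3.129, -0.238, -0.014]
ft_force: [-2.6, -5.1, -2.4]
grip_width: 0.362
```

```bash
python3 - <<'E'
from h import *
from bench import ctrl,get_image
s=ctrl.get_state();print(s["time"],s["position"],s["ft_force"],s["grip_width"])
for th in range(0,-61,-6):print(th,*delta(s,post(th)+[0,0,-.008],RV))
im=get_image("wrist")[:,:,::-1];cv2.imwrite("pics/w11.png",im)
E
```

```text
17.175 [0.50390736 0.12225811 0.07992918] [-2.61319647 -5.06576169 -2.40097442] 0.3617286414550007
0 [ 0.0027 -0.002  -0.0023] [ 0.0038  0.0088 -0.0014]
-6 [ 0.0032 -0.012  -0.0026] [ 0.0038  0.0088 -0.0014]
-12 [ 0.0045 -0.0218 -0.0035] [ 0.0038  0.0088 -0.0014]
-18 [ 0.0067 -0.0314 -0.0048] [ 0.0038  0.0088 -0.0014]
-24 [ 0.0098 -0.0407 -0.0066] [ 0.0038  0.0088 -0.0014]
-30 [ 0.0136 -0.0495 -0.009 ] [ 0.0038  0.0088 -0.0014]
-36 [ 0.0183 -0.0579 -0.0118] [ 0.0038  0.0088 -0.0014]
-42 [ 0.0237 -0.0656 -0.015 ] [ 0.0038  0.0088 -0.0014]
-48 [ 0.0297 -0.0726 -0.0186] [ 0.0038  0.0088 -0.0014]
-54 [ 0.0364 -0.0789 -0.0225] [ 0.0038  0.0088 -0.0014]
-60 [ 0.0436 -0.0843 -0.0268] [ 0.0038  0.0088 -0.0014]
```

View pics/w11.png

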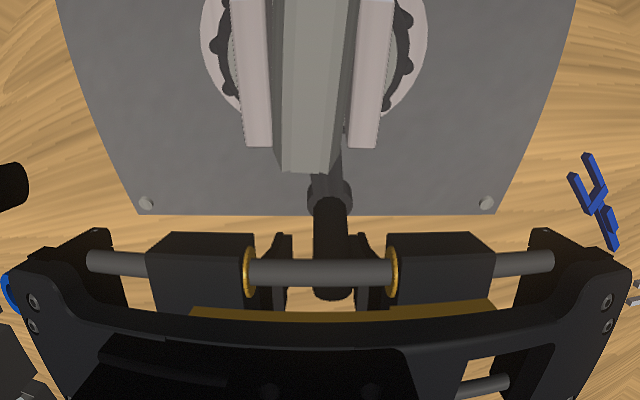

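Pushing at about 5 N as expected. The post follows on the right finger and the fork stays on. Continuing.

>>> carry_out([
  {"tx": 0.0015, "ty": -0.007, "tz": -0.0012, "rx": 0.002, "ry": 0.004, "rz": -0.001, "jaw": 0.36},
  {"tx": 0.0032, "ty": -0.012, "tz": -0.0026, "rx": 0.003, "ry": 0.007, "rz": -0.001, "jaw": 0.36},
  {"tx": 0.0038, "ty": -0.017, "tz": -0.003, "rx": 0.003, "ry": 0.007, "rz": -0.001, "jaw": 0.36},
  {"tx": 0.0045, "ty": -0.0218, "tz": -0.0035, "rx": 0.003, "ry": 0.007, "rz": -0.001, "jaw": 0.36},
  {"tx": 0.0055, "ty": -0.0266, "tz": -0.0041, "rx": 0.003, "ry": 0.007, "rz": -0.001, "jaw": 0.36},
  {"tx": 0.0067, "ty": -0.0314, "tz": -0.0048, "rx": 0.003, "ry": 0.007, "rz": -0.001, "jaw": 0.36},
  {"tx": 0.0082, "ty": -0.036, "tz": -0.0057, "rx": 0.003, "ry": 0.007, "rz": -0.001, "jaw": 0.36},
  {"tx": 0.0098, "ty": -0.0407, "tz": -0.0066, "rx": 0.003, "ry": 0.007, "rz": -0.001, "jaw": 0.36},
  {"tx": 0.0116, "ty": -0.0451, "tz": -0.0078, "rx": 0.003, "ry": 0.007, "rz": -0.001, "jaw": 0.36},
  {"tx": 0.0136, "ty": -0.0495, "tz": -0.009, "rx": 0.003, "ry": 0.007, "rz": -0.001, "jaw": 0.36},
  {"tx": 0.0159, "ty": -0.0537, "tz": -0.0104, "rx": 0.003, "ry": 0.007, "rz": -0.001, "jaw": 0.36},
  {"tx": 0.0183, "ty": -0.0579, "tz": -0.0118, "rx": 0.003, "ry": 0.007, "rz": -0.001, "jaw": 0.36},
])

```text
time: 18.73
position: [0.5312, 0.1765, 0.0918]
tool_rot: [3.132, -0.237, -0.002]
ft_force: [-3.7, -5.0, -2.9]
grip_width: 0.365
```

```bash
python3 - <<'E'
from h import *
from bench import ctrl,get_image
s=ctrl.get_state();print(s["time"],s["position"],s["ft_force"],s["grip_width"])
for th in range(-30,-65,-6):print(th,*delta(s,post(th)+[0,0,-.008],RV))
im=get_image("wrist")[:,:,::-1];cv2.imwrite("pics/w12.png",im)
E
```

```text
18.725 [0.53124059 0.17651359 0.09176406] [-3.72587894 -5.00661081 -2.86580797] 0.3646345415543478
-30 [-0.0051  0.0082  0.0032] [ 0.0011  0.0013 -0.0007]
-36 [-0.0004 -0.0001  0.0005] [ 0.0011  0.0013 -0.0007]
-42 [ 0.005  -0.0079 -0.0027] [ 0.0011  0.0013 -0.0007]
-48 [ 0.0111 -0.0149 -0.0062] [ 0.0011  0.0013 -0.0007]
-54 [ 0.0178 -0.0212 -0.0101] [ 0.0011  0.0013 -0.0007]
-60 [ 0.025  -0.0266 -0.0143] [ 0.0011  0.0013 -0.0007]
```

View pics/w12.png

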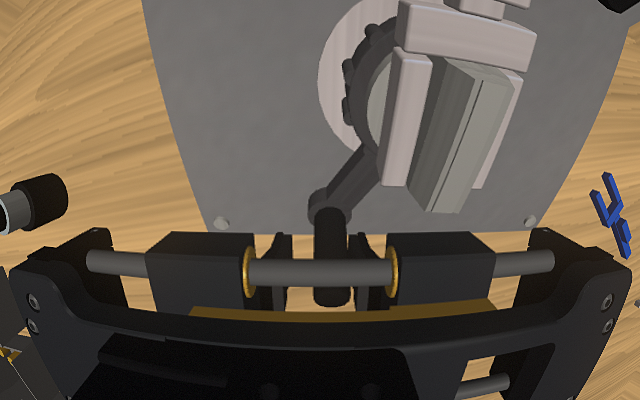

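>>> carry_out([
  {"tx": 0.002, "ty": -0.004, "tz": -0.0015, "rx": 0, "ry": 0, "rz": 0, "jaw": 0.36},
  {"tx": 0.005, "ty": -0.0079, "tz": -0.0027, "rx": 0, "ry": 0, "rz": 0, "jaw": 0.36},
  {"tx": 0.008, "ty": -0.0115, "tz": -0.0045, "rx": 0, "ry": 0, "rz": 0, "jaw": 0.36},
  {"tx": 0.0111, "ty": -0.0149, "tz": -0.0062, "rx": 0, "ry": 0, "rz": 0, "jaw": 0.36},
  {"tx": 0.0111, "ty": -0.0149, "tz": -0.0062, "rx": 0, "ry": 0, "rz": 0, "jaw": 0.36},
  {"tx": 0.0111, "ty": -0.0149, "tz": -0.0062, "rx": 0, "ry": 0, "rz": 0, "jaw": 0.36},
])

```text
time: 19.52
position: [0.5455, 0.1903, 0.0988]
tool_rot: [-3.132, 0.237, -0.002]
ft_force: [-2.6, -4.5, -2.9]
grip_width: 0.361
```

```bash
python3 - <<'E'
from h import *
from bench import ctrl,get_image
s=ctrl.get_state();print(s["time"],s["position"],s["ft_force"],s["grip_width"])
for th in range(-42,-65,-6):print(th,*delta(s,post(th)+[0,0,-.008],RV))
E
```

```text
19.525 [0.54548102 0.19029531 0.09875657] [-2.55822276 -4.54412667 -2.85855343] 0.3609574338619416
-42 [-0.007   0.0079  0.0043] [-0.0009 -0.0013 -0.0003]
-48 [-0.0009  0.0009  0.0008] [-0.0009 -0.0013 -0.0003]
-54 [ 0.0058 -0.0054 -0.003 ] [-0.0009 -0.0013 -0.0003]
-60 [ 0.013  -0.0108 -0.0072] [-0.0009 -0.0013 -0.0003]
```

>>> carry_out([
  {"tx": 0.003, "ty": -0.003, "tz": -0.0015, "rx": 0, "ry": 0, "rz": 0, "jaw": 0.36},
  {"tx": 0.0055, "ty": -0.0055, "tz": -0.003, "rx": 0, "ry": 0, "rz": 0, "jaw": 0.36},
  {"tx": 0.0055, "ty": -0.0055, "tz": -0.003, "rx": 0, "ry": 0, "rz": 0, "jaw": 0.36},
  {"tx": 0.0055, "ty": -0.0055, "tz": -0.003, "rx": 0, "ry": 0, "rz": 0, "jaw": 0.36},
])

```text
time: 20.02
position: [0.5522, 0.1951, 0.1022]
tool_rot: [-3.131, 0.237, -0.004]
ft_force: [-2.1, -5.0, -2.8]
grip_width: 0.363
```

```bash
python3 - <<'E'
from h import *
from bench import ctrl,get_image
s=ctrl.get_state();print(s["time"],s["position"],s["ft_force"],s["grip_width"])
for th in range(-48,-65,-6):print(th,*delta(s,post(th)+[0,0,-.008],RV))
im=get_image("wrist")[:,:,::-1];cv2.imwrite("pics/w13.png",im)
E
```

```text
20.025 [0.55219057 0.19506777 0.10216108] [-2.12092164 -5.01376793 -2.79122229] 0.36330102166645645
-48 [-0.0068  0.0066  0.0042] [-0.0014 -0.0023 -0.0003]
-54 [-0.0001  0.0003  0.0004] [-0.0014 -0.0023 -0.0003]
-60 [ 0.0071 -0.0051 -0.0038] [-0.0014 -0.0023 -0.0003]
```

View pics/w13.png

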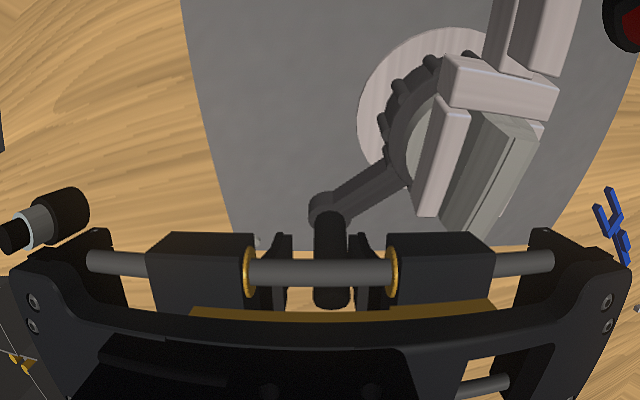

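>>> carry_out([
  {"tx": 0.0025, "ty": -0.002, "tz": -0.0014, "rx": 0, "ry": 0, "rz": 0, "jaw": 0.36},
  {"tx": 0.005, "ty": -0.0038, "tz": -0.0027, "rx": 0, "ry": 0, "rz": 0, "jaw": 0.36},
  {"tx": 0.005, "ty": -0.0038, "tz": -0.0027, "rx": 0, "ry": 0, "rz": 0, "jaw": 0.36},
  {"tx": 0.005, "ty": -0.0038, "tz": -0.0027, "rx": 0, "ry": 0, "rz": 0, "jaw": 0.36},
])

```text
time: 20.58
position: [0.5571, 0.1956, 0.1041]
tool_rot: [3.13, -0.239, 0.001]
ft_force: [-2.9, -8.1, -3.4]
grip_width: 0.361
```

```bash
python3 - <<'E'
from h import *
from bench import ctrl,get_image
s=ctrl.get_state();print(s["time"],s["position"],s["ft_force"],s["grip_width"])
for th in range(-54,-70,-4):print(th,*delta(s,post(th)+[0,0,-.008],RV))
W=cam("wrist");im=get_image("wrist")[:,:,::-1];cv2.imwrite("pics/w14.png",im)
n=RC[:,2]
cv2.imwrite("pics/w14c.png",cv2.resize(im[0:320,280:640],None,fx=2,fy=1.8))
im=get_image("side")[:,:,::-1];cv2.imwrite("pics/s14c.png",cv2.resize(im[110:230,275:395],None,fx=5,fy=5,interpolation=cv2.INTER_CUBIC))
import pickle;pickle.dump((s,W),open("w14.pkl","wb"))
E
```

```text
20.575 [0.55713962 0.19558642 0.10413559] [-2.88204014 -8.10115716 -3.38685528] 0.36142975852943304
-54 [-0.0049  0.0016  0.0023] [ 0.0024 -0.0007 -0.0015]
-58 [-0.0002 -0.0021 -0.0004] [ 0.0024 -0.0007 -0.0015]
-62 [ 0.0048 -0.0054 -0.0033] [ 0.0024 -0.0007 -0.0015]
-66 [ 0.0099 -0.0083 -0.0063] [ 0.0024 -0.0007 -0.0015]
```

View pics/w14c.png

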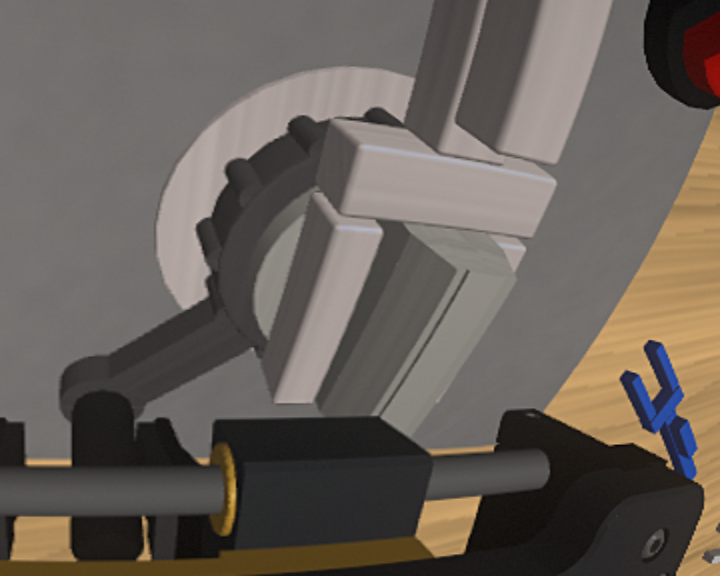

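View pics/s14c.png

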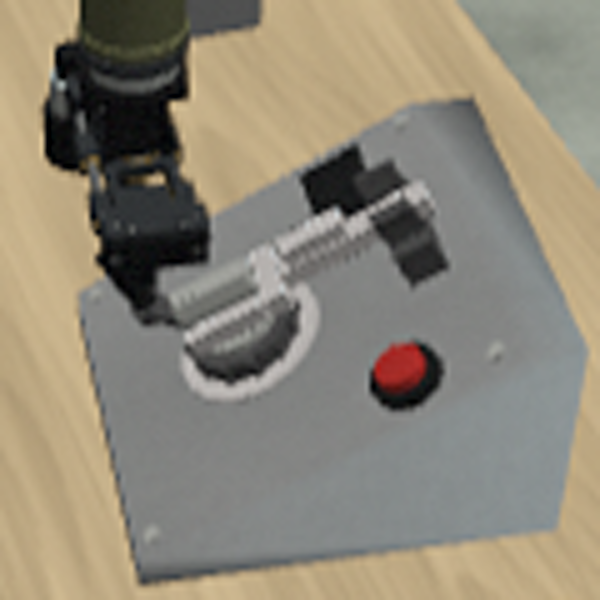

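Force is rising and y progress has stalled, so it is probably at the stop. One small extra push along y to confirm.

>>> carry_out([
  {"tx": 0.0, "ty": -0.002, "tz": 0.0, "rx": 0, "ry": 0, "rz": 0, "jaw": 0.36},
  {"tx": 0.0, "ty": -0.004, "tz": 0.0, "rx": 0, "ry": 0, "rz": 0, "jaw": 0.36},
  {"tx": 0.0, "ty": -0.004, "tz": 0.0, "rx": 0, "ry": 0, "rz": 0, "jaw": 0.36},
  {"tx": 0.0, "ty": -0.004, "tz": 0.0, "rx": 0, "ry": 0, "rz": 0, "jaw": 0.36},
])

```text
time: 21.18
position: [0.5576, 0.1961, 0.104]
tool_rot: [3.125, -0.241, -0.001]
ft_force: [-5.2, -13.3, -0.9]
grip_width: 0.362
```

```bash
python3 - <<'E'
from h import *
from bench import ctrl,get_image
s=ctrl.get_state();print(s["time"],s["position"],s["ft_force"],s["grip_width"])
im=get_image("wrist")[:,:,::-1];cv2.imwrite("pics/w15.png",im)
E
```

```text
21.175 [0.55758014 0.19605742 0.10397157] [ -5.23192718 -13.27471315  -0.87063365] 0.36193989287421696
```

Hard stop confirmed: 13 N with under 0.5 mm of motion. Backing off, opening and lifting clear.

>>> carry_out([
  {"tx": 0.0, "ty": 0.004, "tz": 0.0, "rx": 0, "ry": 0, "rz": 0, "jaw": 0.36},
  {"tx": 0.0, "ty": 0.009, "tz": 0.0, "rx": 0, "ry": 0, "rz": 0, "jaw": 0.5},
  {"tx": 0.0, "ty": 0.009, "tz": 0.0, "rx": 0, "ry": 0, "rz": 0, "jaw": 0.6},
  {"tx": 0.0, "ty": 0.009, "tz": 0.0, "rx": 0, "ry": 0, "rz": 0, "jaw": 0.6},
  {"tx": 0.0, "ty": 0.009, "tz": -0.03, "rx": 0, "ry": 0, "rz": 0, "jaw": 0.6},
  {"tx": 0.0, "ty": 0.009, "tz": -0.08, "rx": 0, "ry": 0, "rz": 0, "jaw": 0.6},
  {"tx": 0.0, "ty": 0.009, "tz": -0.14, "rx": 0, "ry": 0, "rz": 0, "jaw": 0.6},
  {"tx": 0.0, "ty": 0.009, "tz": -0.18, "rx": 0, "ry": 0, "rz": 0, "jaw": 0.6},
  {"tx": 0.0, "ty": 0.009, "tz": -0.18, "rx": 0, "ry": 0, "rz": 0, "jaw": 0.6},
  {"tx": 0.0, "ty": 0.009, "tz": -0.18, "rx": 0, "ry": 0, "rz": 0, "jaw": 0.6},
])

```text
time: 22.48
position: [0.5567, 0.1941, 0.2852]
tool_rot: [-3.13, 0.235, -0.006]
ft_force: [-0.4, 0.8, -0.1]
grip_width: 0.6
```

```bash
python3 - <<'E'
from h import *
from bench import ctrl,get_image
s=ctrl.get_state();print(s["time"],s["position"],s["ft_force"],s["grip_width"])
import pickle
W=cam("wrist");im=get_image("wrist")[:,:,::-1];cv2.imwrite("pics/w16.png",im);pickle.dump((s,W),open("w16.pkl","wb"))
im=get_image("side")[:,:,::-1];cv2.imwrite("pics/s16.png",im);cv2.imwrite("pics/s16c.png",cv2.resize(im[110:230,275:395],None,fx=5,fy=5,interpolation=cv2.INTER_CUBIC))
E
```

```text
22.475 [0.55667535 0.19406846 0.28515082] [-0.43042998  0.84967127 -0.11346146] 0.5998498885064288
```

View pics/w16.png

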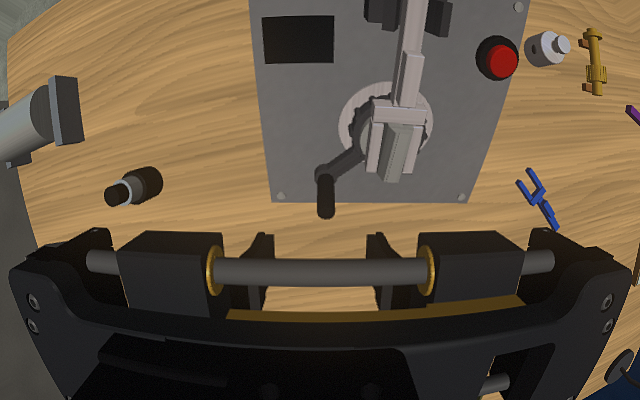

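View pics/s16c.png

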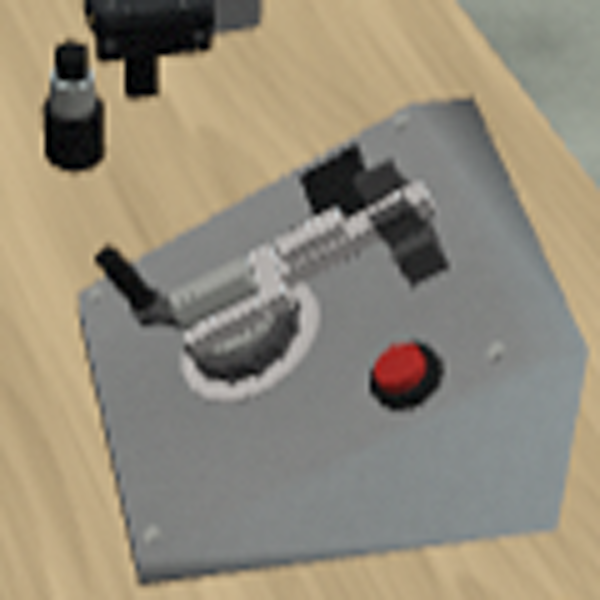

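The fork remains on the head and in the saddle, and the arm now points to the +y side. Checking angles and the fork's position.

```bash
python3 - <<'E'
from h import *
import pickle
im=cv2.imread("pics/w16.png");cv2.imwrite("pics/w16c.png",cv2.resize(im[0:225,300:460],None,fx=3.5,fy=2.6*3.5/2.6*0.74,interpolation=cv2.INTER_CUBIC))
cv2.imwrite("pics/w16d.png",cv2.resize(im[70:225,300:450],None,fx=3.8,fy=3.8,interpolation=cv2.INTER_CUBIC))
s,W=pickle.load(open("w16.pkl","rb"));S=cam("side");n=RC[:,2]
B=lambda u,v:(275+u/5-.4,110+v/5-.4)
f=lambda nm,c,uv,h:(lambda X:print(nm,(X*1000).round(1),np.degrees(np.arctan2(-X[1],-X[0])).round(1)))(RC.T@(onplane(c,uv,AX+n*h,n)-AX))
f("wtop",W,(326,210),.08);f("wbase",W,(326,176),.02);f("stop",S,B(108,255),.08);f("sbase",S,B(152,308),.02)
T=cam("top")
E
```

```text
wtop [-61.   69.9  80. ] -48.9
wbase [-62.8  69.1  20. ] -47.7
stop [-65.1  68.8  80. ] -46.6
sbase [-63.6  62.4  20. ] -44.4
```

View pics/w16d.png

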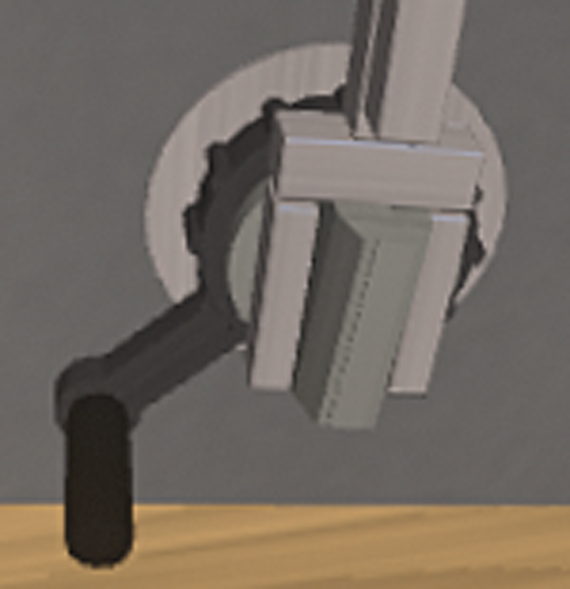

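>>> carry_out([
  {"tx": 0.0, "ty": 0.05, "tz": -0.05, "rx": 0, "ry": 0.15, "rz": 0, "jaw": 0.6},
  {"tx": 0.0, "ty": 0.09, "tz": -0.05, "rx": 0, "ry": 0.3, "rz": 0, "jaw": 0.6},
  {"tx": 0.0, "ty": 0.09, "tz": -0.05, "rx": 0, "ry": 0.4, "rz": 0, "jaw": 0.6},
  {"tx": 0.0, "ty": 0.09, "tz": -0.05, "rx": 0, "ry": 0.4, "rz": 0, "jaw": 0.6},
  {"tx": 0.0, "ty": 0.09, "tz": -0.05, "rx": 0, "ry": 0.4, "rz": 0, "jaw": 0.6},
  {"tx": 0.0, "ty": 0.09, "tz": -0.05, "rx": 0, "ry": 0.4, "rz": 0, "jaw": 0.6},
])

```text
time: 23.32
position: [0.5439, 0.1049, 0.335]
tool_rot: [3.044, -0.23, 0.621]
ft_force: [-0.8, -0.2, -0.0]
grip_width: 0.598
```

```bash
python3 - <<'E'
from h import *
from bench import ctrl,get_image
import pickle
s=ctrl.get_state();print(s["time"],s["position"],s["ft_force"])
W=cam("wrist");im=get_image("wrist")[:,:,::-1];pickle.dump((s,W),open("w17.pkl","wb"))
cv2.imwrite("pics/w17c.png",cv2.resize(im[20:280,220:460],None,fx=2.2,fy=2.2,interpolation=cv2.INTER_CUBIC))
im=get_image("side")[:,:,::-1];cv2.imwrite("pics/s17.png",im)
E
```

```text
23.325 [0.5439477  0.10486856 0.33497165] [-0.80996883 -0.21870288 -0.00368669]
```

View pics/w17c.png

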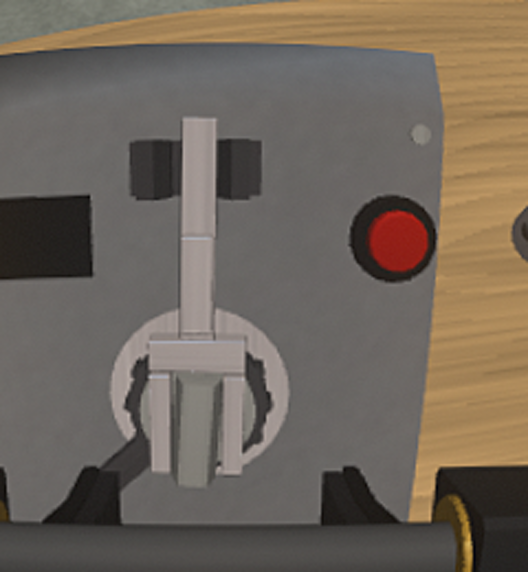

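View pics/s17.png

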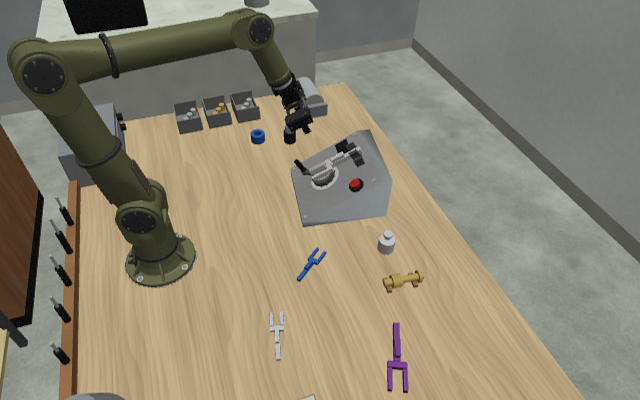

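```bash
python3 - <<'E'
from h import *
from bench import ctrl
import pickle
s,W=pickle.load(open("w17.pkl","rb"));n=RC[:,2];q=lambda u,v:(220+u/2.2-.27,20+v/2.2-.27)
for nm,uv,h in [("endL",(182,118),.05),("endR",(217,118),.05),("midL",(181,236),.05),("midR",(215,236),.05),("thrL",(149,342),.05),("thrR",(246,342),.05),("sadL",(130,142),.066),("sadR",(262,142),.066),("btn",(399,240),.022)]:
    print(nm,(1000*RC.T@(onplane(W,q(*uv),AX+n*h,n)-AX)).round(1))
print(ctrl.get_state()["ft_force"]); print(ctrl.close_job())
E
```

```text
endL [166.6   5.7  50. ]
endR [166.4 -11.9  50. ]
midL [105.1   6.8  50. ]
midR [105.  -10.8  50. ]
thrL [47.7 25.1 50. ]
thrR [ 47.6 -27.3  50. ]
sadL [154.6  30.2  66. ]
sadR [153.9 -33.7  66. ]
btn [ 101.3 -115.4   22. ]
[ 0.73878103  1.00645724 -0.49828923]
the job is handed in; nothing more can be done
None
```

I laid the larger aluminium fork on the spindle head with its handle in the saddle, then swung the locknut's arm clockwise to its stop. I released everything and handed the job in at about 23 s. The hand-in reports no verdict, so the results below come from my own measurements.

**Fork:** the last wrist view puts the mouth about 2 mm down the flats and 1 mm to the side. The handle end is about 3 mm to the side by the spindle axis, or about 1.5 mm against the saddle's own edges. All of these are inside the limits. I did not measure height at the end. The fork came up solid when I pressed it down, and the pictures show it lying flat.

**Locknut:** at the stop, 13 N on the arm moved it less than 0.5 mm, against about 5 N while it was turning. The arm ended about 48° to the +y side in the wrist view, which fits 1.5 rad plus the spindle's play of about 0.09 rad. The side view read 2 to 3° less.

**Rest of the bench:** the button stayed out (nothing came near it), and the last overview shows the other parts where they were. The tool was clear of everything, with no contact force.

**Disagreements:**
- **Camera offset:** the fixed cameras and the wrist camera differed by about 2 mm sideways and 2.5 mm up the slope. I used the wrist camera.
- **Seating height:** the fork touched down about 3 mm higher than I had calculated, which I put down to height calibration.

My first move call was refused because some values were missing, and one look pose was out of reach. Neither affected the result.

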